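Refill the coffee capsule box from the tipping skip

TASK

Open the capsule box by raising the handle end of its wooden lid just over the orange stop lip and sliding it out of the grooves without forcing it, then lay the lid flat, handle up, in the middle of the rubber mat. Then push the red skip past its catch so that all three capsules tumble into the box, and ease it gently back until it is upright in its catch. Leave everything else where it stands and let go at the end.

Things in the scene. Friction and masses are not known exactly. Their poses are not given: they have to be found in the camera images.
- station: refill station fixed to the counter: black open-topped box with a pale wooden sliding lid, red skip at one end. Origin on the counter under the box's middle; -x: the way the lid slides out, +x: to the skip, z up. Base plate x -90..172, y +-66 mm. Box inside x +-75, y +-50, floor z 6; lid lies on its walls at z 60. Steel cheeks beside the skip: y +-57..61, x 52..164, top z 119.
- box_end (a point): on the station at x -85, y 0, z 60: level with the lid's seat, where the orange stop lip crosses the box's -x end (x -82..-87.5), about 2 mm clear of the shut lid. Lip and groove roofs are one clamped orange frame whose height differs each time by up to 4.5 mm and is not given: the lid's end must rise by between 5.5 mm (frame lowest) and 10 mm (highest) to clear the lip.
- groove (a point): on the station at x -20, y 0, z 70, mid-width of the groove mouths. Orange roofs cover the lid's two side edges from x -20 to +80. They stop its raised -x end at 7.2 mm (frame lowest; 5.2 mm at the handle bar) to 14.4 mm (highest; 10.3 mm at the bar), always 1.7 mm or more past the lip: feel for that stop, do not lift harder, then slide. The lid can be lifted off after sliding 110 mm.
- lid_center (a point): centre of the loose lid, a wooden plate 160 (x) by 112 (y) by 6 mm, 130 to 225 g. The point is 3 mm above its underside; axes as the station's while shut; z up. Shut and level, centred on the box, at the start. Once tilted just short of the roofs, it slides freely along its own tilted plane (rising as it goes); slid out level it would press on the lip.
- lid_bar (a point): middle of the lid's handle, a round steel bar of 12 mm diameter along the lid's y, 52 mm long, on two standoffs. 35 mm from the lid's centre towards its -x end, 32 mm above its underside (26 above its top), 115 mm from its rear edge. A firm grip keeps the lid from pivoting: lifted level it meets the roofs 1 mm short of clearing the lip, so tilt the gripper with it about the rear edge, or hold it loosely.
- skip (a joint): tilt of the red skip: 0 upright (start), grows as it tips towards the box (about the hinge, its top going to the station's -x), 1.95 fully tipped. A sprung plunger holds it at 0: tipping it takes about 5 N at the bar until it clicks past, at about 0.12 rad; beyond about 1.25 rad its own weight carries it over. On the way back it rests on the plunger at about 0.2 rad until pressed (about 5 N) home.
- skip_hinge (a point): hinge of the skip: axis along the station's y, at station x +64, z 84. The open-fronted skip (340 to 480 g, 96 by 104 by 45 mm, floor at hinge height) holds three capsules; their way out is over the hinge edge.
- skip_bar (a point): middle of the skip's handle, a round steel bar of 12 mm diameter along the station's y, 80 mm long, fixed on the skip 115 mm beyond the hinge (+x) and 70 mm above it when upright, so it travels on an arc of 134.6 mm radius about the hinge. The skip turns freely about a bar gripped between two fingers.
- mat: black rubber bar mat, fixed, 170 (x) by 220 (y) by 4 mm. Origin under its middle, on the counter.
- capsule0_center (a point): centre of the silver coffee capsule, a rigid tapered cup 34 mm across and 28 mm tall, 20 g, standing in the skip; not to be handled
- capsule1_center (a point): centre of the brass-coloured coffee capsule, a rigid tapered cup 34 mm across and 28 mm tall, 20 g, standing in the skip; not to be handled
- capsule2_center (a point): centre of the copper-coloured coffee capsule, a rigid tapered cup 34 mm across and 28 mm tall, 20 g, standing in the skip; not to be handled
- mug_center (a point): bystander, to be left alone: blue ceramic mug, 72 mm across, 70 mm tall; point half-way up
- tamper_center (a point): bystander, to be left alone: dark steel coffee tamper, 58 mm across, 85 mm tall; point half-way up
- pitcher_center (a point): bystander, to be left alone: steel milk pitcher, 84 mm across plus handle, 100 mm tall; point half-way up
- syrup_center (a point): bystander, to be left alone: amber syrup bottle, 66 mm across, 200 mm tall; point half-way up
- sugar_center (a point): bystander, to be left alone: white sugar jar with wooden cap, 80 mm across, 110 mm tall; point half-way up
- cups_center (a point): bystander, to be left alone: stack of paper cups, 82 mm across, 136 mm tall; point half-way up

How it is judged:
On the way, in this order (a step that is already met when the one before it is completed fails the run):
1. the lid is slid out over the stop lip, its rear still in the grooves (x of lid_center in the frame of station below -0.04 m and z of lid_center in the frame of station between 0.055 and 0.085 m and y of lid_center in the frame of station between -0.015 and 0.015 m), for 0.05 s.
2. the lid lies flat on the mat, let go (horizontal distance between lid_center and mat below 0.06 m and angle between lid_center's own z axis and vertical below 0.06 rad and height (world z) of lid_center below 0.012 m and contact force between the fingers and lid below 0.1 N), for 0.2 s.
3. the skip is tipped over past its catch and all three capsules are in the box (x of capsule0_center in the frame of station between -0.078 and 0.078 m and y of capsule0_center in the frame of station between -0.053 and 0.053 m and z of each of capsule0_center, capsule1_center, capsule2_center in the frame of station below 0.06 m and x of capsule1_center in the frame of station between -0.078 and 0.078 m and y of capsule1_center in the frame of station between -0.053 and 0.053 m and x of capsule2_center in the frame of station between -0.078 and 0.078 m and y of capsule2_center in the frame of station between -0.053 and 0.053 m and value of joint skip above 0.7 rad), for 0.1 s.
At the end, for the whole second after the job is handed in: All three capsules are at rest inside the box (below its rim), the skip is upright (within 0.06 rad) in its catch, and the lid lies at rest flat, handle up (within 0.06 rad), on the mat with its centre within 60 mm of the mat's centre (x of capsule0_center in the frame of station between -0.078 and 0.078 m and y of capsule0_center in the frame of station between -0.053 and 0.053 m and z of each of capsule0_center, capsule1_center, capsule2_center in the frame of station below 0.06 m and x of capsule1_center in the frame of station between -0.078 and 0.078 m and y of capsule1_center in the frame of station between -0.053 and 0.053 m and x of capsule2_center in the frame of station between -0.078 and 0.078 m and y of capsule2_center in the frame of station between -0.053 and 0.053 m and horizontal distance between lid_center and mat below 0.06 m and angle between lid_center's own z axis and vertical below 0.06 rad and height (world z) of lid_center below 0.012 m and value of joint skip below 0.06 rad and linear speed of lid below 0.02 m/s and linear speed of each of capsule0, capsule1, capsule2 below 0.03 m/s); the robot touches nothing.
It fails at once if the lid is forced against the box (over 45 N) (contact force between lid and station above 45 N).
It fails at once if the skip is let fall back onto its catch (faster than 2 rad/s between 0.6 and 0.25 rad) (value of joint skip between 0.25 and 0.6 rad and velocity of joint skip below -2 rad/s).
It fails at once if a bystander is moved more than 30 mm (distance of any of mug_center, tamper_center, pitcher_center, syrup_center, sugar_center, cups_center from where it was at the start of the episode above 0.03 m).
It also fails if it takes over 70 s, if anything falls off the work surface, if the arm or the gripper's body presses on something with over 40 N, if the wrist force passes 120 N, or if a joint passes its speed limit or range.

ROBOT

A 6-joint arm with a two-finger parallel gripper is mounted at the origin on the work surface. World frame = base frame: x ahead of the robot, y to its left, z up, the work surface at z = 0. Lengths are in m, angles in rad, forces in N, time in s.
With the tool pointing down it reaches from about 0.275 to 0.875 m from the base axis. Payload 12.5 kg.
Tool frame: the origin (TCP) lies between the finger pads; the fingertips stand r.finger_overhang ahead of it and the grasp point (between the pads) lies 5 mm behind it (r.finger_overhang is the distance from the TCP to the fingertips, in m); y points along the fingers, x is the direction in which the jaws open and shut, and the axes are right-handed (so a half turn about y gives the same grasp; the last joint's range is limited). The gripper opens to 85 mm and grips with 20 to 120 N. Pads are 22 mm wide; open, the fingers measure 114 mm over their backs; the gripper's body (76 mm by 85 mm) begins 54 mm behind the grasp point. The pads swing forward as they close: fully open they stand 13 mm farther back than shut.
Start: joints at [-1.283, 0.351, 1.652, -0, 1.139, -0.085], TCP at [0.2, -0.512, 0.245] pointing down, gripper open.
Joint ranges: [-2.75, 2.75], [-0.79, 2.1], [0.01, 2.65], [-1.57, 4.71], [0.07, 3.14], [-2.87, 2.87]. Speed limits (rad/s): [2.22, 2.22, 2.79, 3.14, 3.14, 3.14].

INTERFACE

Orientations are given as a unit quaternion [w, x, y, z].
In Python, from station import r gives the robot as it stands.
- The arm moves only by the tool carry_out, never from a script. Its argument "motion" is one flat list of numbers, 7 for each row, row after row: the opening, from 0 (shut) to 1 (fully open), then the shift along the tool's x, y, z in mm, then the turn, a rotation vector about the tool's x, y, z in rad. A call has 1 to 12 rows; each row shifts and turns the pose as measured when the row begins, along the tool's axes as they then stand; what a row does not reach is not made up. A row lasts 1/10 s, in which the tool goes at most 50 mm and 8.59 degrees, less where a joint would pass 70% of its speed; a pose out of reach is approached as far as the arm can. A call is refused whole if a number of a shift passes 50 or a number of a turn 0.15, either way. A call with a gripper value outside its range is refused whole. The fingers move at their own pace and stop on an object; "squeeze" is the grip in N (left out, the last holds). Time passes only in rows, so rows that do not move let the fingers close. It gives the time, the measured TCP pose, the force and the opening at its end, in the units of the state.
- r.get_obs(): the state, without advancing time (a new reading comes with each control period).
- r.grab_frame(name): name is "scene" or "top" or "wrist"; returns the picture (400x640x3 uint8, red, green, blue); there is no depth.
- r.calibration(name): a dict with "fx", "fy", "cx", "cy" (pixels), "k1" (the pictures are not rectified: a ray, as slopes to the right and down, at radius r is drawn at 1 + k1 r^2 times it, then the intrinsics apply), "R" (3x3) and "t" (3): a world point X has camera coordinates R X + t. Camera axes: x right, y down, z forward; pixel columns grow to the right and rows downward; lengths in m; the calibration is good to about 2 mm. A picture is of the moment at which its call begins: read the wrist's pose just before it. calibration takes no time and is no camera call; for the wrist camera it gives the pose at the moment of the call.
- r.sign_off(): hands the job in, once; it reports no verdict.
The state is a dict: "time_s": time; "joint_positions": joint angles; "qd": joint speeds; "effort": joint torques, N m; "tool_pos": TCP position; "tcp_rot": TCP orientation; "wrist_force": force on the tool from outside, world axes, zero at the start; "ft_torque": the same for the moment, N m; "gripper_width": opening from 0.0 (shut) to 1.0 (fully open).
Only numpy, scipy, OpenCV 4.12 (cv2) and the standard library are available. Lean on these libraries where they do the work, as an engineer would, in place of code of your own. Each camera call takes 0.05 s, during which the arm holds its last target.

## Working session

There is one attempt and no reset: what is moved stays moved. The work goes in short steps, Python scripts to look and compute and a tool call to move; the robot and the scene stay as the last step left them, time stands still between calls to the robot, and variables do not carry over. Pictures are saved under pics/ and viewed, and the job is handed in when it is done.

Besides the shell and the picture viewer there is one more tool, called after "Emit:" as name(argument=value, ...) on one line, values as JSON. carry_out: Moves the arm, as the interface text tells. Its arguments: {"type":"object","properties":{"motion":{"type":"array","items":{"type":"number"}},"squeeze":{"type":"number"}},"required":["motion"]}

```bash
mkdir -p pics; ls; python3 - <<'E'
from station import r
import cv2
print(r.get_obs(), r.finger_overhang)
for n in ("scene","top"):
    im=r.grab_frame(n); cv2.imwrite(f"pics/{n}0.png",im[:,:,::-1])
    c=r.calibration(n); print(n,c)
E
```

```text
pics
{'time_s': 0.0, 'joint_positions': array([-1.28261466e+00,  3.51222903e-01,  1.65243342e+00,  1.96517423e-05,
        1.13909716e+00, -8.45785255e-02]), 'qd': array([ 0.00086666,  0.00254358, -0.00089943, -0.00036844,  0.00084186,
        0.00111517]), 'effort': array([-2.13471931e-04, -5.06100726e+01, -2.91403627e+01, -1.11079910e-04,
        4.51660249e-03, -5.77832907e-06]), 'tool_pos': array([ 0.20025154, -0.51190834,  0.24476217]), 'tcp_rot': array([ 0.58425454, -0.58372633,  0.39900582, -0.3983774 ]), 'wrist_force': array([-0.20448434,  0.36135241, -0.79387475]), 'ft_torque': array([-0.04360196, -0.00652433, -0.02028115]), 'gripper_width': 0.9982778869238599} 0.014
scene {'fx': 501.97838976743157, 'fy': 501.97838976743157, 'cx': 325.9247912265707, 'cy': 196.26957036186502, 'k1': -0.09381206668598441, 'R': array([[-0.62574505,  0.78001812, -0.0038562 ],
       [ 0.50866641,  0.40430379, -0.76012955],
       [-0.59135574, -0.47760882, -0.64976011]]), 't': array([ 0.30441177, -0.22555191,  1.82014667])}
top {'fx': 467.4276347157652, 'fy': 467.4276347157652, 'cx': 325.438115398498, 'cy': 200.59649477202984, 'k1': -0.062297044104541996, 'R': array([[-0.00578558, -0.99980823,  0.01870927],
       [-0.99754591,  0.00446497, -0.06987283],
       [ 0.0697759 , -0.01906761, -0.99738044]]), 't': array([0.05996896, 0.58250808, 1.45184589])}
```

View pics/scene0.png

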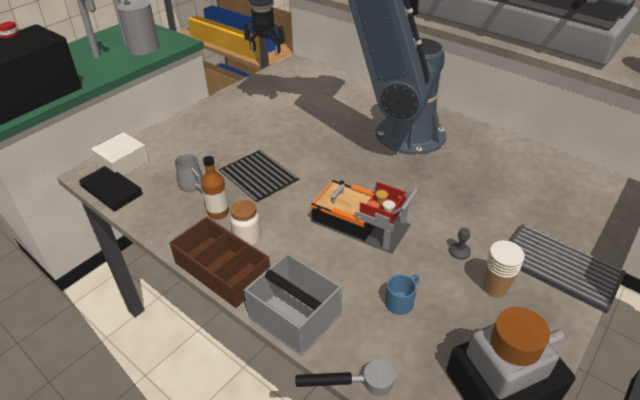

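View pics/top0.png

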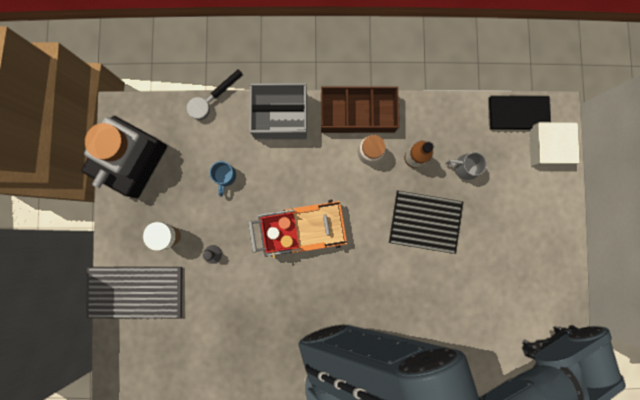

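```bash
cat > h.py <<'E'
import numpy as np, cv2
from scipy.spatial.transform import Rotation as Ro
def K(c): return np.array([[c["fx"],0,c["cx"]],[0,c["fy"],c["cy"]],[0,0,1.]])
def D(c): return np.array([c["k1"],0,0,0,0.])
def ray(c,uv):
    p=cv2.undistortPointsIter(np.array(uv,float).reshape(-1,1,2),K(c),D(c),None,None,(3,50,1e-10)).reshape(-1,2)
    d=np.c_[p,np.ones(len(p))]@np.array(c["R"]); o=-np.array(c["R"]).T@np.array(c["t"])
    return o,d
def atz(c,uv,z):
    o,d=ray(c,uv); z=np.broadcast_to(z,(len(d),)); s=(z-o[2])/d[:,2]; return o+s[:,None]*d
def proj(c,X):
    return cv2.projectPoints(np.array(X,float).reshape(-1,1,3),cv2.Rodrigues(np.array(c["R"]))[0],np.array(c["t"],float),K(c),D(c))[0].reshape(-1,2)
def rot(q): return Ro.from_quat([q[1],q[2],q[3],q[0]])
E
python3 - <<'E'
import cv2
im=cv2.imread("pics/top0.png"); 
cv2.imwrite("pics/top0z.png",cv2.resize(im[185:275,240:360],None,fx=6.6,fy=6.6,interpolation=cv2.INTER_CUBIC))
cv2.imwrite("pics/top0m.png",cv2.resize(im[180:260,380:480],None,fx=7,fy=7,interpolation=cv2.INTER_CUBIC))
im=cv2.imread("pics/scene0.png"); 
cv2.imwrite("pics/scene0z.png",cv2.resize(im[165:265,295:425],None,fx=6,fy=6,interpolation=cv2.INTER_CUBIC))
E
```

```text
(no output)
```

View pics/top0z.png

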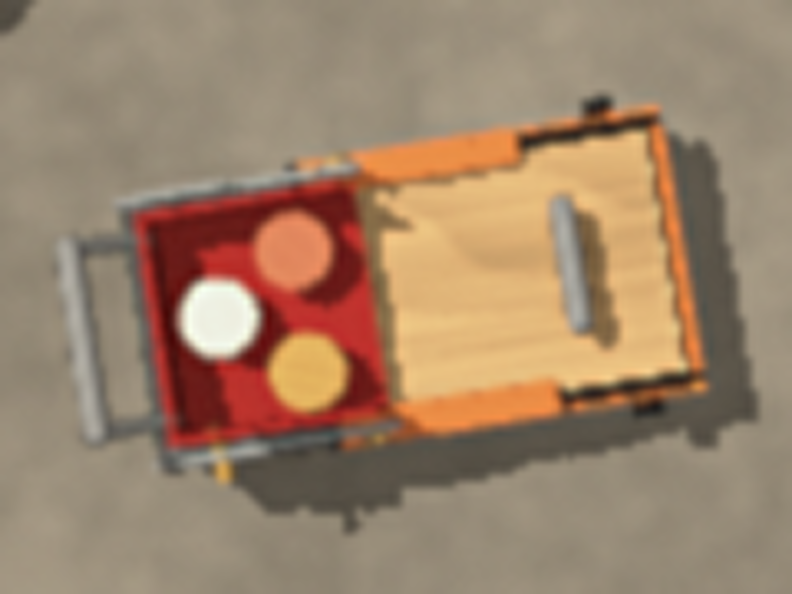

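View pics/top0m.png

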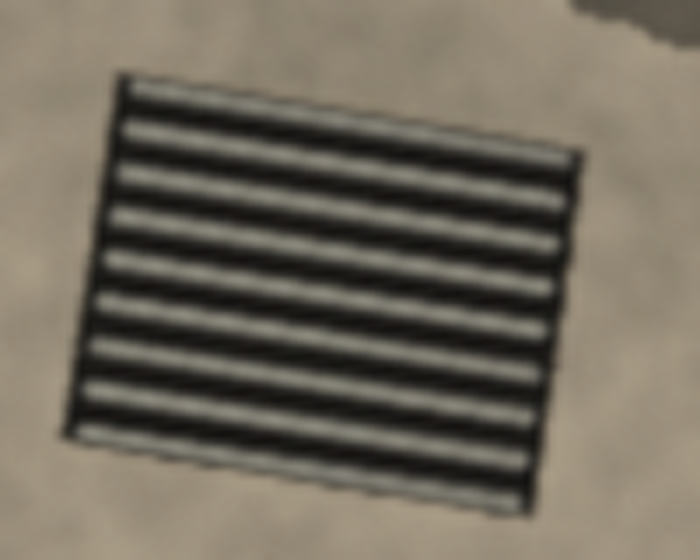

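View pics/scene0z.png

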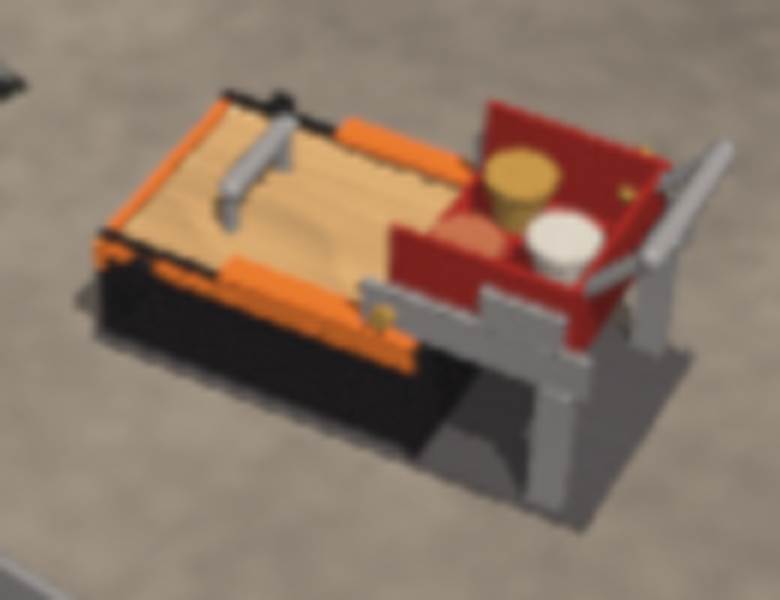

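```bash
python3 - <<'E'
from station import r
from h import *
from scipy.optimize import least_squares
c=r.calibration("top"); s=r.calibration("scene")
def zt(p,f,ox,oy): return [((a+.5)/f-.5+ox,(b+.5)/f-.5+oy) for a,b in p]
T=zt([(562,200),(582,328),(70,240),(95,438),(650,128),(690,372)],6.6,240,185)
P=np.array([(-35,-26,92),(-35,26,92),(179,-40,154),(179,40,154),(-80,-56,66),(-80,56,66)])/1e3
S=zt([(288,125),(230,185),(728,148),(652,255),(100,338),(582,530)],6,295,165)
PS=np.array([(-35,26,92),(-35,-26,92),(179,40,154),(179,-40,154),(-90,-66,6),(172,-66,6)])/1e3
def w(p,X):
    R=Ro.from_euler('z',p[2]).as_matrix(); return X@R.T+[p[0],p[1],0]
f=lambda p: np.r_[(proj(c,w(p,P))-T).ravel(),(proj(s,w(p,PS))-S).ravel()]
o=least_squares(f,[.4,.1,1.5],loss='soft_l1'); print(o.x, f(o.x).round(1).reshape(-1,2).tolist())
ft=lambda p:(proj(c,w(p,P))-T).ravel()
print(least_squares(ft,o.x).x)
M=zt([(122,75),(580,152),(530,512),(68,436)],7,380,180)
m=atz(c,M,0.004); print(m, m.mean(0), np.linalg.norm(m-np.roll(m,1,0),axis=1))
E
```

```text
[0.49927209 0.091769   1.72617178] [[-0.2, 1.5], [-0.4, -0.6], [-0.2, 1.8], [0.3, -0.3], [-0.6, 0.7], [-0.7, 0.1], [-0.8, 0.4], [0.1, 0.5], [-1.0, 0.8], [-0.1, 0.3], [-1.5, -0.9], [0.2, -0.5]]
[0.50070436 0.09086531 1.72089243]
[[ 0.61597707 -0.17264255  0.004     ]
 [ 0.57971899 -0.38409689  0.004     ]
 [ 0.41529045 -0.35691014  0.004     ]
 [ 0.45163992 -0.14538337  0.004     ]] [ 0.51565661 -0.26475824  0.004     ] [0.1665826  0.2145404  0.16666093 0.21462725]
```

```bash
cat >> h.py <<'E'
ST=np.array([0.500,0.0912,0.0]); YAW=1.7225
def SR(): return Ro.from_euler('z',YAW).as_matrix()
def stw(p): return SR()@(np.array(p)/1e3)+ST   # station mm -> world m
def wst(X): return SR().T@(np.array(X)-ST)*1e3
def toolR(sign=1,tilt=0.0):
    # tool x = sign*station x, tool y down; tilt>0: lid's -x end raised (rotation about station +y)
    S=SR(); sx,sy,sz=S.T
    x=sign*sx; y=-sz; z=np.cross(x,y)
    M=np.c_[x,y,z]
    return Ro.from_rotvec(sy*tilt)*Ro.from_matrix(M)
def delta(o,pos,R):
    Rc=rot(o["tcp_rot"]); 
    return Rc.inv().apply(np.array(pos)-o["tool_pos"])*1e3,(Rc.inv()*R).as_rotvec()
def show(r,pos,R,n=None):
    o=r.get_obs(); d,w=delta(o,pos,R)
    print("d",d.round(2),"w",w.round(4),"rows>=",max(np.abs(d).max()/50,np.abs(w).max()/.15))
E
python3 - <<'E'
from station import r
from h import *
o=r.get_obs(); print(rot(o["tcp_rot"]).as_matrix().round(3)); S=SR(); print(S.round(3))
for s in (1,-1): show(r,stw([-35,0,260]),toolR(s))
im=r.grab_frame("wrist"); cv2.imwrite("pics/w0.png",im[:,:,::-1]); c=r.calibration("wrist")
R=rot(o["tcp_rot"]).as_matrix(); print("cam in tool",R.T@(-c["R"].T@c["t"]-o["tool_pos"]), (c["R"]@R).round(2))
E
```

```text
[[ 0.364 -0.     0.931]
 [-0.931  0.001  0.364]
 [-0.001 -1.     0.   ]]
[[-0.151 -0.989  0.   ]
 [ 0.989 -0.151  0.   ]
 [ 0.     0.     1.   ]]
d [-418.39  -14.71  491.16] w [-1.6000e-03 -2.9205e+00 -1.0000e-04] rows>= 19.46979289820889
d [-418.39  -14.71  491.16] w [ 1.000e-04  2.211e-01 -1.100e-03] rows>= 9.823145096200006
cam in tool [-0.00031326 -0.12791277  0.06771263] [[ 1.   -0.   -0.  ]
 [-0.   -0.27 -0.96]
 [ 0.    0.96 -0.27]]
```

View pics/w0.png

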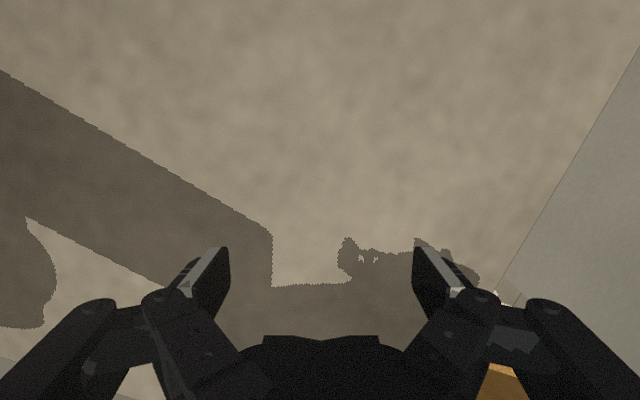

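Emit:
carry_out(motion=[1, 0, 0, 0, 0, 0.11, 0, 1, 0, 0, 0, 0, 0.111, 0, 1, -39, -1, 29, 0, 0, 0, 1, -39, -1, 29, 0, 0, 0, 1, -39, -1, 29, 0, 0, 0, 1, -39, -1, 29, 0, 0, 0, 1, -39, -1, 29, 0, 0, 0, 1, -39, -1, 29, 0, 0, 0, 1, -39, -1, 29, 0, 0, 0, 1, -39, -1, 29, 0, 0, 0, 1, -39, -1, 29, 0, 0, 0, 1, -39, -1, 29, 0, 0, 0])

```text
time_s: 1.35
tool_pos: [0.4355, -0.0748, 0.2541]
tcp_rot: [0.533, -0.532, 0.466, -0.465]
wrist_force: [-0.3, -1.5, 0.7]
gripper_width: 1.001
```

```bash
python3 - <<'E'
from station import r
from h import *
show(r,stw([-35,0,260]),toolR(-1))
E
```

```text
d [-120.97   -5.66   86.64] w [-0.0002 -0.0186 -0.0018] rows>= 2.41944288449594
```

Emit:
carry_out(motion=[0.6, -39, -1.5, 28, 0, -0.018, 0, 0.6, -39, -1.5, 28, 0, 0, 0, 0.6, -30, -1.5, 22, 0, 0, 0, 0.6, -12, -1, 8, 0, 0, 0, 0.6, 0, 0, 0, 0, 0, 0])

```text
time_s: 1.85
tool_pos: [0.5059, 0.0676, 0.2595]
tcp_rot: [0.539, -0.537, 0.459, -0.458]
wrist_force: [-0.3, -0.7, 0.8]
gripper_width: 0.602
```

```bash
python3 - <<'E'
from station import r
from h import *
show(r,stw([-35,0,260]),toolR(-1)); o=r.get_obs(); print(o["wrist_force"],o["tool_pos"])
c=r.calibration("wrist"); im=r.grab_frame("wrist")[:,:,::-1].copy(); cv2.imwrite("pics/w1r.png",im)
for x,y,z in [(-80,-56,66),(-80,56,66),(-35,-26,98),(-35,26,98),(-90,-66,6),(-90,66,6),(179,-40,154),(179,40,154),(-35,0,98)]:
    u=proj(c,[stw((x,y,z))])[0]; print((x,y,z),u.round(1)); cv2.circle(im,tuple(int(round(a)) for a in u),3,(255,0,255),1)
cv2.imwrite("pics/w1.png",im)
np.save("w1.npy",dict(c),allow_pickle=True)
E
```

```text
d [10.76 -0.52 -2.37] w [-0.0004  0.0066 -0.0023] rows>= 0.2151261754276173
[-0.25864944 -0.69652161  0.78558353] [0.50593756 0.06759921 0.25950531]
(-80, -56, 66) [375.6 127.6]
(-80, 56, 66) [370.3 230. ]
(-35, -26, 98) [332.4 161.2]
(-35, 26, 98) [331.5 213.3]
(-90, -66, 6) [375.7 117. ]
(-90, 66, 6) [370.4 220.4]
(179, -40, 154) [ 58.  153.2]
(179, 40, 154) [ 79.  248.5]
(-35, 0, 98) [331.9 187.9]
```

View pics/w1.png

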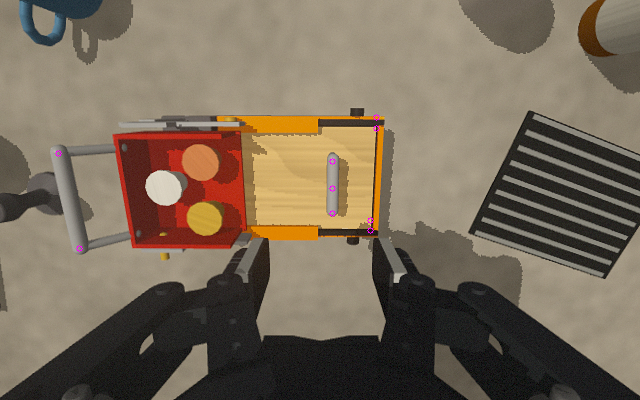

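```bash
python3 - <<'E'
import cv2
im=cv2.imread("pics/w1r.png")
cv2.imwrite("pics/w1a.png",cv2.resize(im[100:250,230:400],None,fx=4,fy=4,interpolation=cv2.INTER_CUBIC))
cv2.imwrite("pics/w1b.png",cv2.resize(im[120:270,40:250],None,fx=3.8,fy=3.8,interpolation=cv2.INTER_CUBIC))
E
```

```text
(no output)
```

View pics/w1a.png

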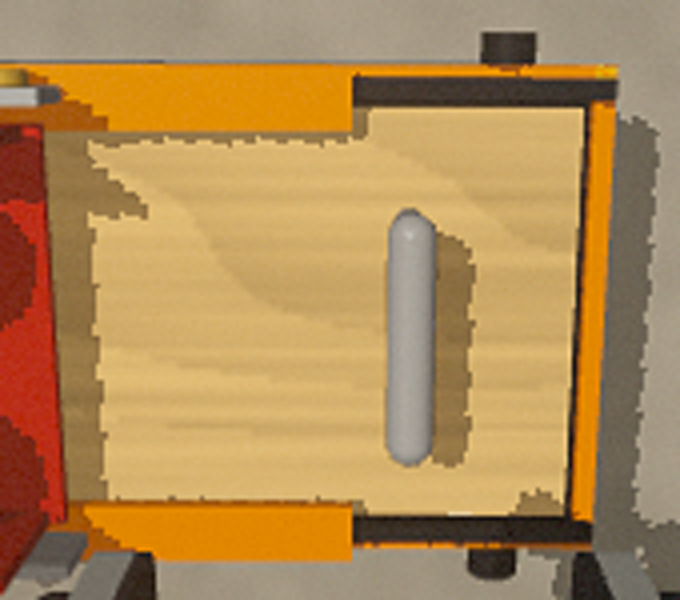

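View pics/w1b.png

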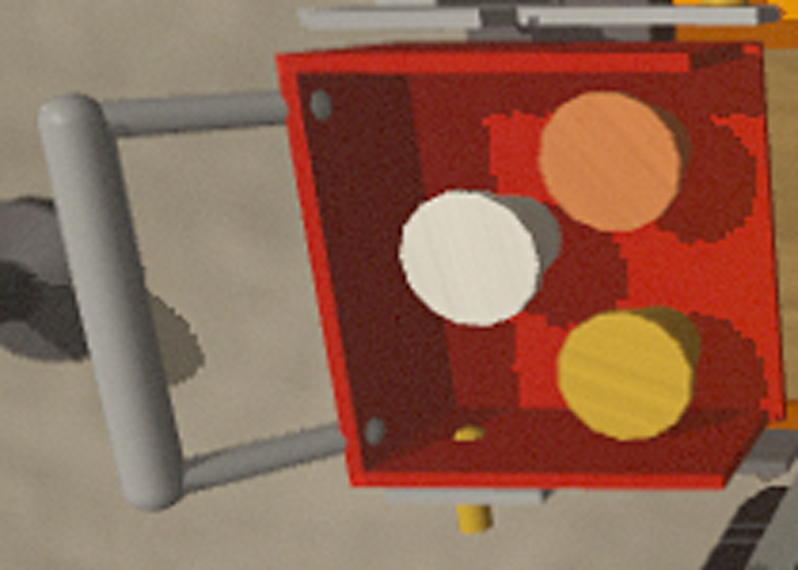

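```bash
python3 - <<'E'
from h import *
from scipy.optimize import least_squares
c=np.load("w1.npy",allow_pickle=True).item()
def zt(p,f,ox,oy): return np.array([((a+.5)/f-.5+ox,(b+.5)/f-.5+oy) for a,b in p])
T=np.r_[zt([(411.5,232),(410,442),(583,107),(567,516)],4,230,100),zt([(73,125),(153,478)],3.8,40,120)]
P=np.array([(-35,-26,92),(-35,26,92),(-80,-56,66),(-80,56,66),(179,-40,154),(179,40,154)])/1e3
def w(p,X): return X@Ro.from_euler('z',p[2]).as_matrix().T+[p[0],p[1],0]
for k in (slice(0,6),slice(0,4)):
  f=lambda p:(proj(c,w(p,P[k]))-T[k]).ravel()
  o=least_squares(f,[.5,.0912,1.7225]); print(o.x,f(o.x).reshape(-1,2).round(1).tolist())
M=np.array([(530,112),(469,233),(605,278)]); print(atz(c,M,.004))
E
```

```text
[0.50176537 0.09076602 1.72451182] [[0.3, 0.9], [-0.0, -0.3], [0.9, -0.6], [-0.3, -0.2], [-0.5, -1.1], [-0.3, 1.6]]
[0.50144001 0.09094524 1.72917912] [[-0.0, 1.0], [-0.1, -0.2], [0.4, -0.6], [-0.3, -0.2]]
[[ 0.6150167  -0.17275947  0.004     ]
 [ 0.45082927 -0.14330758  0.004     ]
 [ 0.41437361 -0.35848     0.004     ]]
```

```bash
sed -i 's/^ST=.*/ST=np.array([0.5013,0.0909,0.0]); YAW=1.7245/' h.py; python3 - <<'E'
from station import r
from h import *
show(r,stw([-35,0,140]),toolR(-1))
E
```

```text
d [ 10.78 119.35  -0.53] w [ 0.      0.004  -0.0022] rows>= 2.387008447764366
```

Emit:
carry_out(motion=[0.6, 5, 35, -0.3, 0, 0.004, -0.002, 0.6, 4, 35, -0.2, 0, 0, 0, 0.6, 2, 30, 0, 0, 0, 0, 0.6, 0, 15, 0, 0, 0, 0, 0.6, 0, 3, 0, 0, 0, 0])

```text
time_s: 2.4
tool_pos: [0.5055, 0.0505, 0.1386]
tcp_rot: [0.536, -0.536, 0.461, -0.462]
wrist_force: [-0.5, -0.4, 0.7]
gripper_width: 0.598
```

```bash
python3 - <<'E'
from station import r
from h import *
show(r,stw([-35,0,88]),toolR(-1)); print(r.get_obs()["wrist_force"])
E
```

```text
d [-5.61 50.58  1.95] w [-0.002  -0.004   0.0009] rows>= 1.0115523216778708
[-0.52434029 -0.40200797  0.73744916]
```

Emit:
carry_out(motion=[0.6, -5, 10, 1.8, -0.002, -0.004, 0.001, 0.6, 0, 15, 0, 0, 0, 0, 0.6, 0, 15, 0, 0, 0, 0, 0.6, 0, 5, 0, 0, 0, 0, 0.6, 0, 0, 0, 0, 0, 0])

```text
time_s: 2.9
tool_pos: [0.5076, 0.0545, 0.094]
tcp_rot: [0.537, -0.536, 0.46, -0.462]
wrist_force: [0.5, -0.2, 0.1]
gripper_width: 0.598
```

```bash
python3 - <<'E'
from station import r
from h import *
show(r,stw([-35,0,88]),toolR(-1)); print(r.get_obs()["wrist_force"])
im=r.grab_frame("wrist")[:,:,::-1].copy(); cv2.imwrite("pics/w2.png",im)
E
```

```text
d [-1.92  6.   -0.71] w [-0.0035 -0.0019  0.0004] rows>= 0.12003493085936419
[ 0.49186756 -0.20815909  0.14431616]
```

View pics/w2.png

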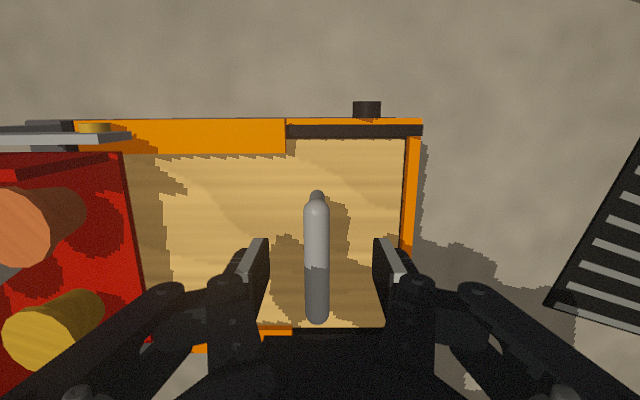

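Emit:
carry_out(motion=[0.6, -1.5, 4, -0.7, -0.0035, -0.002, 0, 0.6, 0, 3, 0, 0, 0, 0, 0.6, 0, 0, 0, 0, 0, 0])

```text
time_s: 3.25
tool_pos: [0.5078, 0.0561, 0.0886]
tcp_rot: [0.538, -0.536, 0.459, -0.461]
wrist_force: [-0.3, 0.3, 0.0]
gripper_width: 0.6
```

```bash
python3 - <<'E'
from station import r
from h import *
show(r,stw([-35,0,88]),toolR(-1)); print(r.get_obs()["wrist_force"])
E
```

```text
d [-0.4   0.57 -1.07] w [-0.0031  0.0004  0.0008] rows>= 0.02131929057480075
[-0.26889384  0.29986948  0.03740795]
```

Close with a moderate grip.

Emit:
carry_out(motion=[0, 0, 0, 0, 0, 0, 0, 0, 0, 0, 0, 0, 0, 0, 0, 0, 0, 0, 0, 0, 0, 0, 0, 0, 0, 0, 0, 0, 0, 0, 0, 0, 0, 0, 0], squeeze=25)

```text
time_s: 3.75
tool_pos: [0.508, 0.0561, 0.0891]
tcp_rot: [0.538, -0.536, 0.459, -0.461]
wrist_force: [-0.6, -0.3, -0.2]
gripper_width: 0.126
```

```bash
python3 - <<'E'
from station import r
from h import *
show(r,stw([-35,0,88]),toolR(-1)); o=r.get_obs(); print(o["wrist_force"],o["ft_torque"],o["gripper_width"],wst(o["tool_pos"]))
E
```

```text
d [-0.4   1.05 -1.31] w [-0.0038  0.0005  0.0009] rows>= 0.02614936406730011
[-0.64474668 -0.29290273 -0.22707465] [ 0.01064892 -0.0301438   0.00640689] 0.12639740306194255 [-35.39969991  -1.30368985  89.05559645]
```

Emit:
carry_out(motion=[0, -0.3, -1.2, 0, 0, 0, -0.01, 0, -0.3, -1.2, 0, 0, 0, -0.01, 0, 0, 0, 0, 0, 0, 0])

```text
time_s: 4.05
tool_pos: [0.5077, 0.0567, 0.0915]
tcp_rot: [-0.533, 0.541, -0.453, 0.467]
wrist_force: [-0.1, -0.1, -0.2]
gripper_width: 0.131
```

```bash
cat > st.py <<'E'
from station import r
from h import *
o=r.get_obs(); p=wst(o["tool_pos"]); R=rot(o["tcp_rot"])
e=(toolR(-1).inv()*R).as_rotvec()
print("t",round(o["time_s"],2),"st",p.round(2),"tilt",round(-e[2],4),"ex,ey",e[:2].round(4),"F_st",(SR().T@o["wrist_force"]).round(2),"M",(SR().T@o["ft_torque"]).round(3),"g",round(o["gripper_width"],3))
E
python3 st.py
```

```text
t 4.05 st [-34.77  -1.13  91.49] tilt 0.0227 ex,ey [ 0.0034 -0.0002] F_st [-0.11  0.12 -0.23] M [-0.073  0.048 -0.025] g 0.131
```

Emit:
carry_out(motion=[0, -0.3, -1.2, 0, 0, 0, -0.01, 0, 0, 0, 0, 0, 0, 0])

```text
time_s: 4.25
tool_pos: [0.5076, 0.0571, 0.0928]
tcp_rot: [-0.53, 0.544, -0.45, 0.47]
wrist_force: [-0.0, -0.9, -1.0]
gripper_width: 0.127
```

```bash
python3 st.py; python3 - <<'E'
from station import r
import cv2
im=r.grab_frame("wrist")[:,:,::-1].copy(); cv2.imwrite("pics/w3.png",im)
im=r.grab_frame("scene")[:,:,::-1].copy(); cv2.imwrite("pics/s3.png",cv2.resize(im[165:265,295:425],None,fx=6,fy=6,interpolation=cv2.INTER_CUBIC))
E
```

```text
t 4.25 st [-34.33  -1.09  92.8 ] tilt 0.0337 ex,ey [ 0.0034 -0.0004] F_st [-0.92  0.16 -1.05] M [-0.024  0.003  0.007] g 0.127
```

View pics/w3.png

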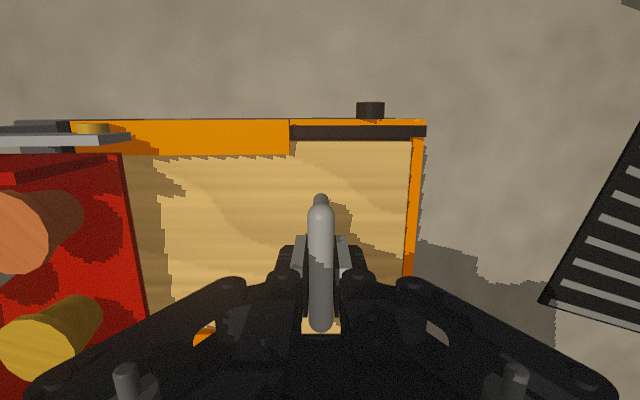

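View pics/s3.png

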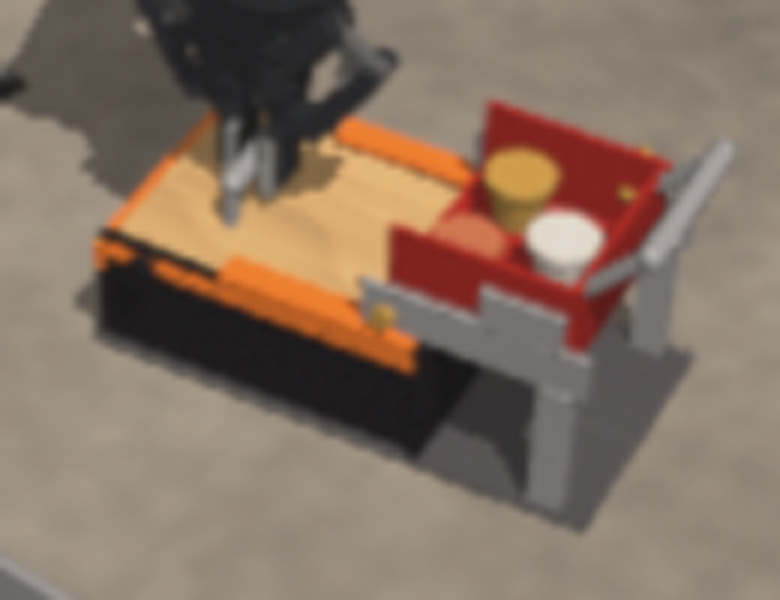

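Emit:
carry_out(motion=[0, -0.1, -0.6, 0, 0, 0, -0.005, 0, 0, 0, 0, 0, 0, 0])

```text
time_s: 4.55
tool_pos: [0.5075, 0.0572, 0.0932]
tcp_rot: [-0.529, 0.545, -0.449, 0.471]
wrist_force: [0.3, 0.1, -1.1]
gripper_width: 0.126
```

```bash
python3 st.py
```

```text
t 4.55 st [-34.28  -1.    93.24] tilt 0.0384 ex,ey [ 0.0031 -0.0001] F_st [ 0.02 -0.32 -1.07] M [ 0.009 -0.048  0.01 ] g 0.126
```

Emit:
carry_out(motion=[0, -0.1, -0.6, 0, 0, 0, -0.005, 0, 0, 0, 0, 0, 0, 0])

```text
time_s: 4.75
tool_pos: [0.5075, 0.0573, 0.0939]
tcp_rot: [-0.527, 0.546, -0.448, 0.472]
wrist_force: [0.2, 0.1, -0.8]
gripper_width: 0.129
```

```bash
python3 st.py
```

```text
t 4.75 st [-34.17  -0.96  93.86] tilt 0.0438 ex,ey [ 0.0029 -0.    ] F_st [ 0.05 -0.25 -0.77] M [-0.059 -0.037 -0.013] g 0.129
```

Emit:
carry_out(motion=[0, -0.1, -0.6, 0, 0, 0, -0.005, 0, 0, 0, 0, 0, 0, 0])

```text
time_s: 4.95
tool_pos: [0.5074, 0.0574, 0.0945]
tcp_rot: [-0.526, 0.547, -0.446, 0.474]
wrist_force: [-0.6, -1.2, -2.4]
gripper_width: 0.129
```

```bash
python3 st.py
```

```text
t 4.95 st [-34.05  -0.92  94.5 ] tilt 0.0492 ex,ey [0.0029 0.    ] F_st [-1.06  0.76 -2.35] M [-0.041 -0.053 -0.061] g 0.129
```

Emit:
carry_out(motion=[0, -0.1, -0.6, 0, 0, 0, -0.005, 0, 0, 0, 0, 0, 0, 0])

```text
time_s: 5.15
tool_pos: [0.5074, 0.0575, 0.095]
tcp_rot: [-0.525, 0.549, -0.445, 0.475]
wrist_force: [0.7, -0.7, -2.0]
gripper_width: 0.126
```

```bash
python3 st.py
```

```text
t 5.15 st [-33.92  -0.88  95.04] tilt 0.0547 ex,ey [0.0028 0.0001] F_st [-0.78 -0.6  -2.  ] M [-0.045  0.06   0.003] g 0.126
```

Emit:
carry_out(motion=[0, -0.1, -0.6, 0, 0, 0, -0.005, 0, 0, 0, 0, 0, 0, 0])

```text
time_s: 5.35
tool_pos: [0.5073, 0.0576, 0.0952]
tcp_rot: [-0.524, 0.55, -0.443, 0.477]
wrist_force: [1.2, -1.0, -4.9]
gripper_width: 0.132
```

```bash
python3 st.py
```

```text
t 5.35 st [-33.88  -0.86  95.2 ] tilt 0.0602 ex,ey [0.0027 0.0001] F_st [-1.19 -1.02 -4.92] M [-0.253  0.04   0.008] g 0.132
```

Emit:
carry_out(motion=[0, 0.2, 0.8, 0, 0, 0, 0.011, 0, 0, 0, 0, 0, 0, 0])

```text
time_s: 5.55
tool_pos: [0.5074, 0.0574, 0.0945]
tcp_rot: [-0.526, 0.547, -0.446, 0.474]
wrist_force: [0.1, 0.3, -0.8]
gripper_width: 0.129
```

```bash
python3 st.py;  python3 - <<'E'
from station import r
import cv2
im=r.grab_frame("wrist")[:,:,::-1].copy(); cv2.imwrite("pics/w4.png",cv2.resize(im[100:300,250:450],None,fx=3,fy=3,interpolation=cv2.INTER_CUBIC))
E
```

```text
t 5.55 st [-34.06  -0.91  94.53] tilt 0.0482 ex,ey [ 0.0027 -0.0002] F_st [ 0.32 -0.16 -0.79] M [ 0.009 -0.038  0.013] g 0.129
```

View pics/w4.png

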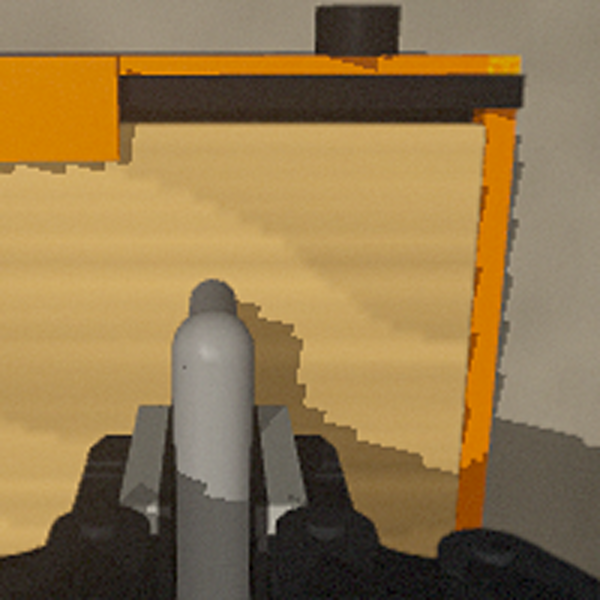

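Emit:
carry_out(motion=[0, 2, 0, 0, 0, 0, 0, 0, 2, 0, 0, 0, 0, 0])

```text
time_s: 5.8
tool_pos: [0.508, 0.0533, 0.0949]
tcp_rot: [-0.526, 0.547, -0.446, 0.474]
wrist_force: [0.7, -0.1, -1.1]
gripper_width: 0.127
```

```bash
python3 st.py
```

```text
t 5.8 st [-38.16  -0.85  94.93] tilt 0.0485 ex,ey [ 0.0027 -0.0003] F_st [-0.18 -0.71 -1.15] M [-0.029 -0.019  0.   ] g 0.127
```

Emit:
carry_out(motion=[0, 2, 0, 0, 0, 0, 0, 0, 2, 0, 0, 0, 0, 0])

```text
time_s: 6.0
tool_pos: [0.5087, 0.049, 0.0952]
tcp_rot: [-0.526, 0.547, -0.446, 0.474]
wrist_force: [-0.0, -0.2, -2.2]
gripper_width: 0.131
```

```bash
python3 st.py
```

```text
t 6.0 st [-42.57  -0.85  95.23] tilt 0.0486 ex,ey [ 0.0027 -0.0003] F_st [-0.23  0.05 -2.18] M [-0.044  0.047 -0.011] g 0.131
```

Emit:
carry_out(motion=[0, 5, 0.2, 0, 0, 0, 0, 0, 5, 0, 0, 0, 0, 0, 0, 5, 0, 0, 0, 0, 0, 0, 0, 0, 0, 0, 0, 0])

```text
time_s: 6.4
tool_pos: [0.5112, 0.0323, 0.0958]
tcp_rot: [-0.526, 0.547, -0.446, 0.474]
wrist_force: [0.0, 0.5, -2.5]
gripper_width: 0.129
```

```bash
python3 st.py
```

```text
t 6.4 st [-59.38  -0.83  95.82] tilt 0.0488 ex,ey [0.0027 0.    ] F_st [ 0.44 -0.11 -2.48] M [ 0.019 -0.012 -0.006] g 0.129
```

Emit:
carry_out(motion=[0, 6, 0, 0, 0, 0, 0, 0, 6, 0, 0, 0, 0, 0, 0, 6, 0, 0, 0, 0, 0, 0, 0, 0, 0, 0, 0, 0])

```text
time_s: 6.8
tool_pos: [0.5142, 0.0128, 0.0967]
tcp_rot: [-0.526, 0.547, -0.446, 0.474]
wrist_force: [-0.1, 0.7, -3.0]
gripper_width: 0.131
```

```bash
python3 st.py
```

```text
t 6.8 st [-79.12  -0.79  96.74] tilt 0.0488 ex,ey [0.0026 0.0001] F_st [ 0.73  0.02 -2.98] M [-0.014  0.028  0.013] g 0.131
```

Emit:
carry_out(motion=[0, 6, 0, 0, 0, 0, 0, 0, 6, 0, 0, 0, 0, 0, 0, 6, 0, 0, 0, 0, 0, 0, 0, 0, 0, 0, 0, 0])

```text
time_s: 7.2
tool_pos: [0.5172, -0.0066, 0.0977]
tcp_rot: [-0.526, 0.547, -0.446, 0.474]
wrist_force: [0.9, -0.7, -2.1]
gripper_width: 0.125
```

```bash
python3 st.py
```

```text
t 7.2 st [-98.79  -0.78  97.7 ] tilt 0.0488 ex,ey [0.0026 0.0001] F_st [-0.78 -0.79 -2.13] M [0.012 0.006 0.026] g 0.125
```

Emit:
carry_out(motion=[0, 8, 0, 0, 0, 0, 0, 0, 8, 0, 0, 0, 0, 0, 0, 8, 0, 0, 0, 0, 0, 0, 0, 8, 0, 0, 0, 0, 0, 0, 8, 0, 0, 0, 0, 0, 0, 8, 0, 0, 0, 0, 0, 0, 0, 0, 0, 0, 0, 0])

```text
$.motion: bad value
```

```bash
python3 st.py;  python3 - <<'E'
from station import r
import cv2
im=r.grab_frame("scene")[:,:,::-1].copy(); cv2.imwrite("pics/s5.png",cv2.resize(im[125:265,225:425],None,fx=4,fy=4,interpolation=cv2.INTER_CUBIC))
E
```

```text
t 7.2 st [-98.79  -0.78  97.7 ] tilt 0.0488 ex,ey [0.0026 0.0001] F_st [-0.78 -0.79 -2.13] M [0.012 0.006 0.026] g 0.125
```

View pics/s5.png

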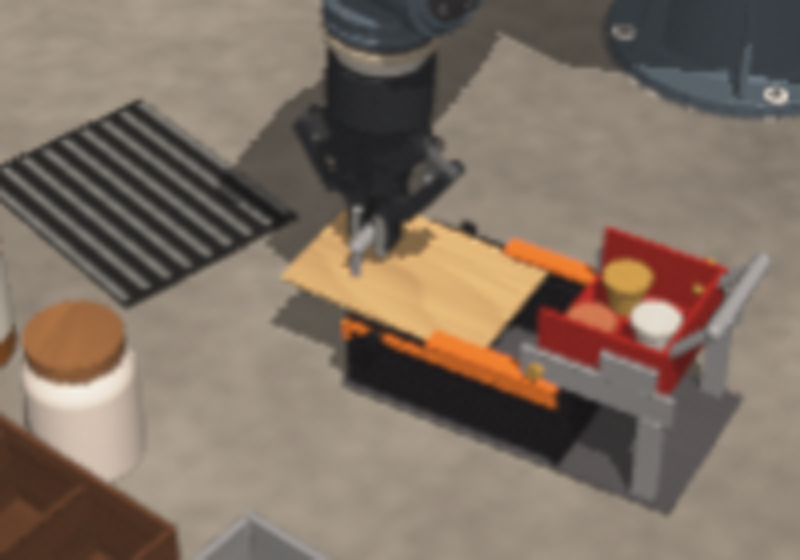

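The lid is sliding out over the lip, straight. I'll continue.

Emit:
carry_out(motion=[0, 7, 0, 0, 0, 0, 0, 0, 7, 0, 0, 0, 0, 0, 0, 7, 0, 0, 0, 0, 0, 0, 7, 0, 0, 0, 0, 0, 0, 7, 0, 0, 0, 0, 0, 0, 7, 0, 0, 0, 0, 0, 0, 7, 0, 0, 0, 0, 0, 0, 0, 0, 0, 0, 0, 0])

```text
time_s: 8.05
tool_pos: [0.5253, -0.0592, 0.1003]
tcp_rot: [-0.526, 0.547, -0.446, 0.474]
wrist_force: [0.3, 0.4, -2.9]
gripper_width: 0.127
```

```bash
python3 st.py
```

```text
t 8.05 st [-151.99   -0.73  100.27] tilt 0.0488 ex,ey [0.0027 0.0001] F_st [ 0.39 -0.35 -2.87] M [ 0.007  0.025 -0.032] g 0.127
```

Emit:
carry_out(motion=[0, 0, 0, 0, 0, 0, 0, 0, 0, -5, 0, 0, 0, 0, 0, 0, -10, 0, 0, 0, 0, 0, 0, -15, 0, 0, 0, 0, 0, 0, -10, 0, 0, 0, 0, 0, 0, 0, 0, 0, 0, 0], squeeze=70)

```text
time_s: 8.65
tool_pos: [0.5248, -0.0563, 0.1437]
tcp_rot: [-0.526, 0.547, -0.446, 0.474]
wrist_force: [-0.1, 0.9, -2.2]
gripper_width: 0.107
```

```bash
python3 st.py;  python3 - <<'E'
from station import r
import cv2
from h import *
im=r.grab_frame("scene")[:,:,::-1].copy(); cv2.imwrite("pics/s6.png",cv2.resize(im[125:265,225:425],None,fx=4,fy=4,interpolation=cv2.INTER_CUBIC))
show(r,[.5156,-.2648,.12],toolR(-1))
E
```

```text
t 8.65 st [-149.1    -0.72  143.7 ] tilt 0.0487 ex,ey [ 0.0029 -0.0006] F_st [ 0.87 -0.02 -2.24] M [0.023 0.07  0.002] g 0.107
d [203.24  32.82 -40.94] w [-0.0022  0.0005  0.0485] rows>= 4.0648278098291595
```

View pics/s6.png

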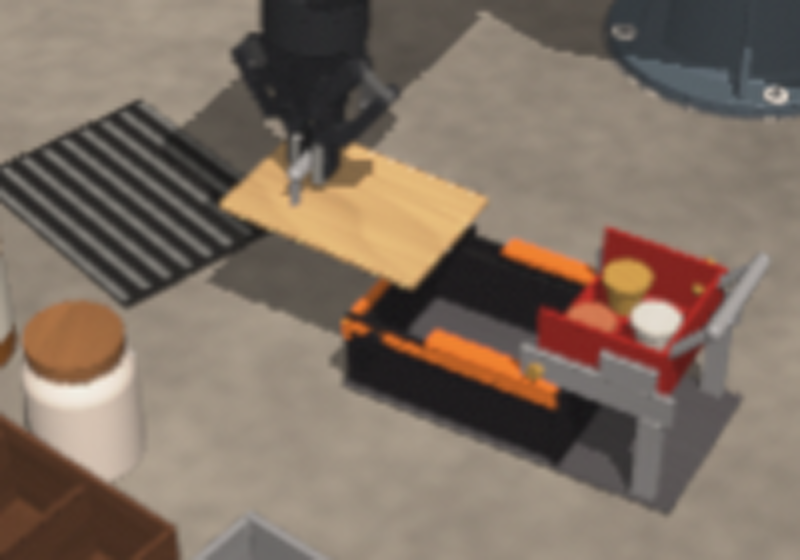

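```bash
cat > mat.py <<'E'
from station import r
from h import *
import sys
t=np.array([.5156,-.2648,0])+SR()@np.array([-.035,0,0]); t[2]=float(sys.argv[1]); show(r,t,toolR(-1))
E
python3 mat.py .12
```

```text
d [238.2   34.52 -40.96] w [-0.0022  0.0005  0.0485] rows>= 4.764005898708017
```

Emit:
carry_out(motion=[0, 25, -1, -5, 0, 0, 0.01, 0, 30, -1, -6, 0, 0, 0.01, 0, 30, -1, -6, 0, 0, 0.01, 0, 30, 0, -6, 0, 0, 0.01, 0, 30, 5, -6, 0, 0, 0.008, 0, 30, 5, -5, 0, 0, 0, 0, 25, 5, -4, 0, 0, 0, 0, 15, 5, -2, 0, 0, 0, 0, 5, 5, 0, 0, 0, 0, 0, 0, 0, 0, 0, 0, 0])

```text
time_s: 9.7
tool_pos: [0.5172, -0.2859, 0.1195]
tcp_rot: [0.538, -0.537, 0.461, -0.458]
wrist_force: [-0.9, 0.5, -2.1]
gripper_width: 0.114
```

```bash
python3 mat.py .06; python3 st.py;  python3 - <<'E'
from station import r
import cv2
from h import *
im=r.grab_frame("scene")[:,:,::-1].copy(); cv2.imwrite("pics/s7.png",cv2.resize(im[105:245,185:385],None,fx=4,fy=4,interpolation=cv2.INTER_CUBIC))
E
```

```text
d [14.21 59.46  1.71] w [ 0.0013  0.0035 -0.0048] rows>= 1.1891950238722802
t 9.7 st [-374.78   42.    119.53] tilt -0.0048 ex,ey [-0.0013 -0.0035] F_st [ 0.64  0.83 -2.12] M [-0.017  0.048 -0.069] g 0.114
```

View pics/s7.png

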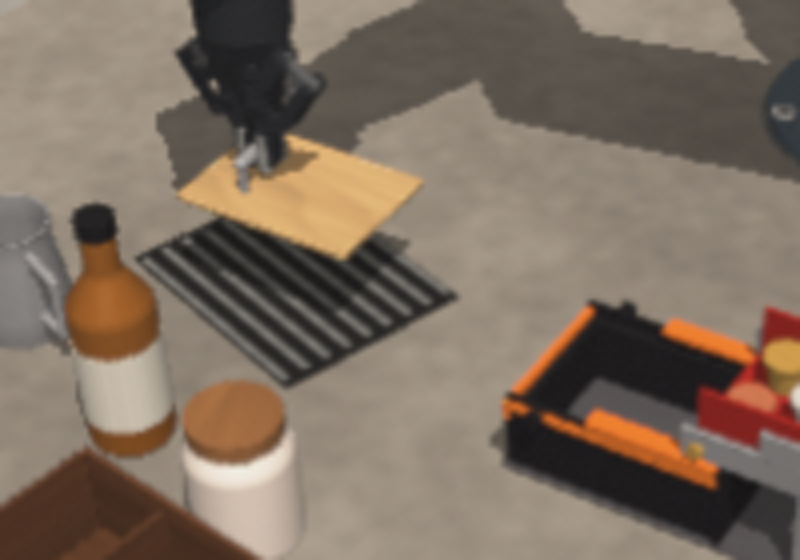

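Emit:
carry_out(motion=[0, 7, 12, 1, 0, 0.0035, -0.005, 0, 6, 20, 0.7, 0, 0, 0, 0, 0, 20, 0, 0, 0, 0, 0, 0, 14, 0, 0, 0, 0, 0, 0, 6, 0, 0, 0, 0, 0, 0, 0, 0, 0, 0, 0])

```text
time_s: 10.35
tool_pos: [0.5229, -0.2951, 0.044]
tcp_rot: [-0.538, 0.539, -0.458, 0.459]
wrist_force: [-0.0, 0.2, -2.1]
gripper_width: 0.115
```

```bash
python3 mat.py .034; python3 st.py
```

```text
d [ 3.88  9.99 -2.55] w [0.0001 0.0049 0.0019] rows>= 0.19982085361645863
t 10.35 st [-384.78   37.79   43.98] tilt 0.0019 ex,ey [-0.0001 -0.0049] F_st [ 0.2  -0.03 -2.08] M [ 0.013  0.083 -0.038] g 0.115
```

Emit:
carry_out(motion=[0, 3, 4, -2, 0, 0, 0, 0, 0, 3, 0, 0, 0, 0, 0, 0, 2, 0, 0, 0, 0, 0, 0, 1, 0, 0, 0, 0, 0, 0, 0, 0, 0, 0, 0])

```text
time_s: 10.85
tool_pos: [0.5224, -0.2992, 0.0353]
tcp_rot: [-0.538, 0.538, -0.457, 0.46]
wrist_force: [-0.6, 0.7, -3.2]
gripper_width: 0.111
```

```bash
python3 mat.py .033; python3 st.py
```

```text
d [-0.06  2.35 -1.43] w [-0.0023  0.0052  0.0044] rows>= 0.04692387396849211
t 10.85 st [-388.74   38.91   35.35] tilt 0.0044 ex,ey [ 0.0023 -0.0052] F_st [ 0.82  0.47 -3.25] M [-0.036  0.052  0.009] g 0.111
```

Emit:
carry_out(motion=[0, 0, 1, 0, 0, 0, 0.004, 0, 0, 1, 0, 0, 0, 0, 0, 0, 0, 0, 0, 0, 0], squeeze=20)

```text
time_s: 11.15
tool_pos: [0.5226, -0.2994, 0.0337]
tcp_rot: [0.539, -0.537, 0.458, -0.46]
wrist_force: [0.3, 0.2, -2.2]
gripper_width: 0.111
```

```bash
python3 mat.py .033; python3 st.py
```

```text
d [-0.28  0.69 -1.64] w [-0.003   0.0052  0.0006] rows>= 0.03448207149083115
t 11.15 st [-388.97   38.69   33.7 ] tilt 0.0006 ex,ey [ 0.003  -0.0052] F_st [ 0.15 -0.37 -2.21] M [-0.055  0.059  0.036] g 0.111
```

Emit:
carry_out(motion=[0, 0, 0.8, 0, 0, 0, 0, 0, 0, 0.5, 0, 0, 0, 0, 0, 0, 0, 0, 0, 0, 0])

```text
time_s: 11.45
tool_pos: [0.5228, -0.2995, 0.0333]
tcp_rot: [0.539, -0.537, 0.458, -0.46]
wrist_force: [-0.3, -0.1, -3.0]
gripper_width: 0.11
```

```bash
python3 mat.py .033; python3 st.py
```

```text
d [-0.42  0.32 -1.77] w [-0.0032  0.0053  0.0009] rows>= 0.03538523625051617
t 11.45 st [-389.11   38.56   33.33] tilt 0.0009 ex,ey [ 0.0032 -0.0053] F_st [-0.01  0.29 -2.96] M [-0.01   0.044  0.008] g 0.11
```

Emit:
carry_out(motion=[0, 0, 1.2, 0, 0, 0, 0, 0, 0, 0.8, 0, 0, 0, 0, 0, 0, 0, 0, 0, 0, 0])

```text
time_s: 11.75
tool_pos: [0.5229, -0.2996, 0.0334]
tcp_rot: [0.539, -0.538, 0.458, -0.46]
wrist_force: [-0.6, 0.2, -1.5]
gripper_width: 0.11
```

```bash
python3 mat.py .033; python3 st.py
```

```text
d [-0.49  0.35 -1.87] w [-0.0033  0.0055  0.0011] rows>= 0.0374825625356387
t 11.75 st [-389.17   38.45   33.35] tilt 0.0011 ex,ey [ 0.0033 -0.0055] F_st [ 0.29  0.55 -1.55] M [0.015 0.086 0.014] g 0.11
```

Emit:
carry_out(motion=[0.5, 0, 0, 0, 0, 0, 0, 0.5, 0, 0, 0, 0, 0, 0, 0.5, 0, 0, 0, 0, 0, 0, 0.5, 0, 0, 0, 0, 0, 0])

```text
time_s: 12.15
tool_pos: [0.5233, -0.2998, 0.0333]
tcp_rot: [0.539, -0.537, 0.457, -0.46]
wrist_force: [1.0, -0.1, -0.7]
gripper_width: 0.501
```

```bash
python3 st.py; python3 - <<'E'
from station import r
import cv2
im=r.grab_frame("wrist")[:,:,::-1].copy(); cv2.imwrite("pics/w8.png",im)
E
```

```text
t 12.15 st [-389.42   38.12   33.3 ] tilt 0.0017 ex,ey [ 0.004  -0.0054] F_st [-0.28 -1.01 -0.74] M [-0.004  0.027  0.049] g 0.501
```

View pics/w8.png

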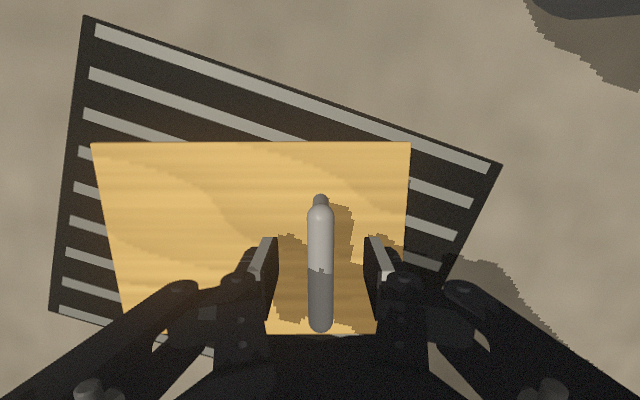

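Emit:
carry_out(motion=[0.5, 0, -10, 0, 0, 0, 0, 0.5, 0, -30, 0, 0, 0, 0, 0.5, 0, -45, 0, 0, 0, 0, 0.5, 0, -45, 0, 0, 0, 0, 0.5, 0, -45, 0, 0, 0, 0, 0.5, 0, -45, 0, 0, 0, 0, 0.5, 0, -20, 0, 0, 0, 0, 0.5, 0, 0, 0, 0, 0, 0])

```text
time_s: 13.0
tool_pos: [0.5213, -0.299, 0.2874]
tcp_rot: [0.539, -0.537, 0.457, -0.46]
wrist_force: [-1.0, 0.0, -0.3]
gripper_width: 0.502
```

```bash
python3 st.py; python3 - <<'E'
from station import r
from h import *
show(r,stw([179,0,230]),toolR(-1))
im=r.grab_frame("wrist")[:,:,::-1].copy(); cv2.imwrite("pics/w9.png",im); c=r.calibration("top")
im=r.grab_frame("scene")[:,:,::-1].copy(); cv2.imwrite("pics/s9.png",cv2.resize(im[105:245,185:385],None,fx=4,fy=4,interpolation=cv2.INTER_CUBIC))
E
```

```text
t 13.0 st [-388.32   39.91  287.36] tilt 0.0024 ex,ey [ 0.0048 -0.0053] F_st [ 0.2   1.03 -0.27] M [-0.009  0.086  0.02 ] g 0.502
d [-567.24   56.19   42.64] w [-0.0048  0.0053  0.0024] rows>= 11.344770852700766
```

View pics/w9.png

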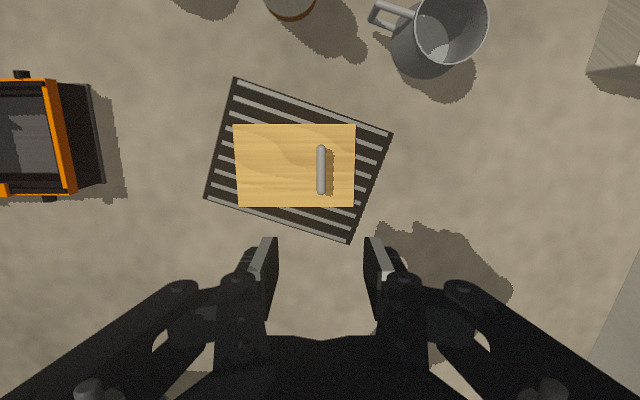

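View pics/s9.png

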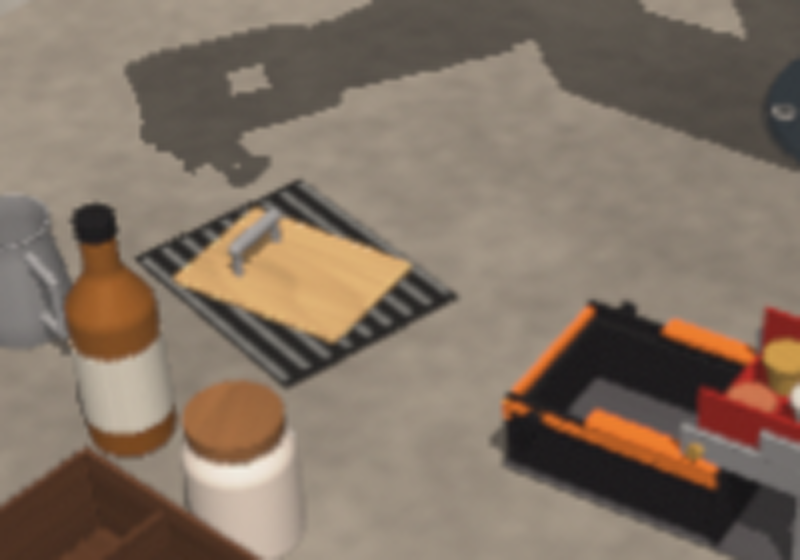

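Emit:
carry_out(motion=[0.5, -30, 0, 3, 0, 0.005, 0, 0.5, -45, 0, 3, 0, 0, 0, 0.5, -45, 0, 3, 0, 0, 0, 0.5, -45, 0, 4, 0, 0, 0, 0.5, -45, 0, 4, 0, 0, 0, 0.5, -45, 0, 4, 0, 0, 0, 0.5, -45, 0, 4, 0, 0, 0, 0.5, -45, 0, 4, 0, 0, 0, 0.5, -45, 0, 4, 0, 0, 0, 0.5, -45, 0, 4, 0, 0, 0, 0.5, -35, 0, 3, 0, 0, 0, 0.5, -20, 0, 1, 0, 0, 0])

```text
time_s: 14.3
tool_pos: [0.4752, 0.2089, 0.2634]
tcp_rot: [-0.529, 0.542, -0.472, 0.451]
wrist_force: [0.3, -0.3, -0.9]
gripper_width: 0.499
```

```bash
python3 st.py; python3 - <<'E'
from station import r
from h import *
show(r,stw([179,0,230]),toolR(-1))
E
```

```text
t 14.3 st [120.6    7.77 263.37] tilt -0.0098 ex,ey [-0.0336  0.006 ] F_st [-0.3  -0.25 -0.91] M [-0.057  0.    -0.005] g 0.499
d [-58.13  33.66   8.55] w [ 0.0336 -0.006  -0.0098] rows>= 1.1625395944593422
```

Emit:
carry_out(motion=[0.5, -25, 0, 4, 0.02, -0.006, -0.009, 0.5, -20, 0, 4, 0.0136, 0, 0, 0.5, -9, 10, 0, 0, 0, 0, 0.5, -2, 10, 0, 0, 0, 0, 0.5, 0, 0, 0, 0, 0, 0])

```text
time_s: 14.8
tool_pos: [0.4699, 0.2682, 0.2329]
tcp_rot: [-0.533, 0.542, -0.461, 0.457]
wrist_force: [0.3, -0.7, -0.2]
gripper_width: 0.498
```

```bash
python3 st.py; python3 - <<'E'
from station import r
from h import *
show(r,stw([179,0,150]),toolR(-1)); c=r.calibration("wrist")
im=r.grab_frame("wrist")[:,:,::-1].copy();
for y in (-40,0,40):
    u=proj(c,[stw((179,y,154))])[0]; print(u); cv2.circle(im,tuple(int(round(a)) for a in u),2,(255,0,255),-1)
cv2.imwrite("pics/w10.png",im)
E
```

```text
t 14.8 st [180.03   3.86 232.91] tilt 0.0032 ex,ey [-0.0139 -0.0041] F_st [-0.75 -0.16 -0.22] M [-0.001  0.031 -0.004] g 0.498
d [ 0.78 82.85  5.01] w [0.0139 0.0041 0.0032] rows>= 1.657087966320013
[321.96659884 148.31079636]
[321.71340704 205.36198743]
[321.48388468 256.73202853]
```

View pics/w10.png

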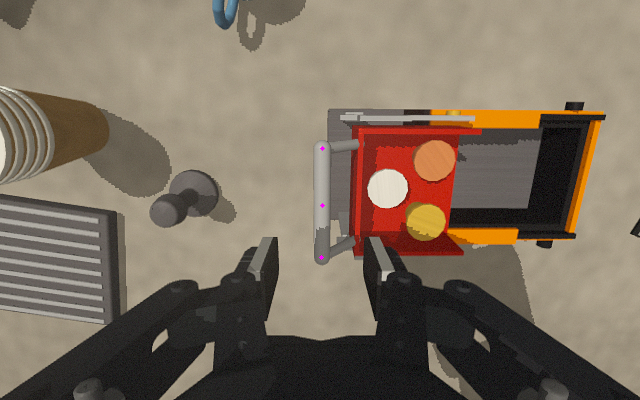

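Emit:
carry_out(motion=[0.35, 0.5, 15, 4, 0.013, 0.004, 0.003, 0.35, 0, 25, 0, 0, 0, 0, 0.35, 0, 20, 0, 0, 0, 0, 0.35, 0, 10, 0, 0, 0, 0, 0.35, 0, 0, 0, 0, 0, 0])

```text
time_s: 15.35
tool_pos: [0.4757, 0.264, 0.1618]
tcp_rot: [0.536, -0.536, 0.461, -0.462]
wrist_force: [-0.7, -0.2, 0.3]
gripper_width: 0.351
```

```bash
python3 st.py; python3 - <<'E'
from station import r
from h import *
show(r,stw([179,0,150]),toolR(-1)); 
im=r.grab_frame("wrist")[:,:,::-1].copy();
cv2.imwrite("pics/w11.png",im)
E
```

```text
t 15.35 st [174.98  -1.18 161.77] tilt 0.0002 ex,ey [0.0006 0.0053] F_st [-0.09  0.74  0.29] M [-0.027  0.018  0.057] g 0.351
d [-4.02 11.77 -1.21] w [-0.0006 -0.0053  0.0002] rows>= 0.23536780416339748
```

View pics/w11.png

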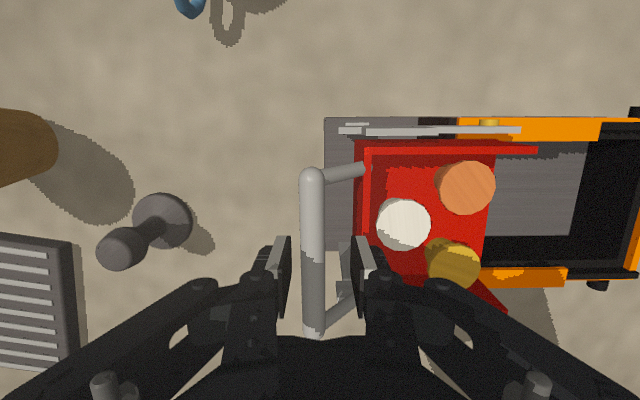

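Emit:
carry_out(motion=[0.35, -4, 3, -1, 0, -0.005, 0, 0.35, 0, 6, 0, 0, 0, 0, 0.35, 0, 3, 0, 0, 0, 0, 0.35, 0, 0, 0, 0, 0, 0])

```text
time_s: 15.8
tool_pos: [0.4755, 0.2686, 0.1522]
tcp_rot: [0.539, -0.535, 0.459, -0.461]
wrist_force: [0.3, 0.7, -0.4]
gripper_width: 0.354
```

```bash
python3 st.py; python3 - <<'E'
from station import r
from h import *
show(r,stw([179,0,150]),toolR(-1)); 
im=r.grab_frame("wrist")[:,:,::-1].copy();
cv2.imwrite("pics/w12.png",im)
E
```

```text
t 15.8 st [179.55  -1.75 152.24] tilt -0.0011 ex,ey [0.0056 0.0001] F_st [ 0.62 -0.43 -0.37] M [-0.003 -0.022  0.052] g 0.354
d [ 0.56  2.23 -1.76] w [-0.0056 -0.0001 -0.0011] rows>= 0.04462791164861637
```

View pics/w12.png

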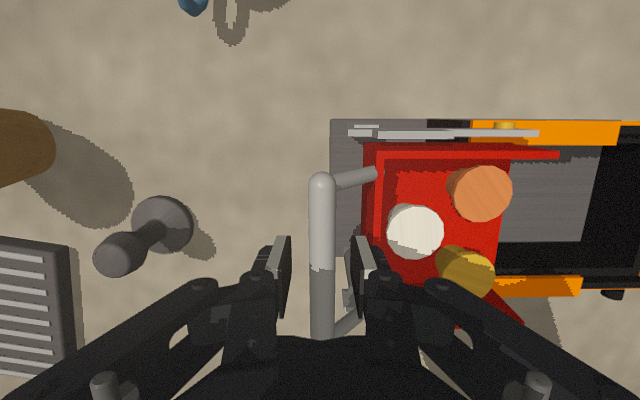

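Emit:
carry_out(motion=[0.35, 0, 2, -1.5, -0.005, 0, -0.001, 0.35, 0, 1, 0, 0, 0, 0, 0, 0, 0, 0, 0, 0, 0, 0, 0, 0, 0, 0, 0, 0, 0, 0, 0, 0, 0, 0, 0, 0, 0, 0, 0, 0, 0, 0], squeeze=30)

```text
time_s: 16.45
tool_pos: [0.4743, 0.2678, 0.1497]
tcp_rot: [-0.537, 0.537, -0.46, 0.46]
wrist_force: [-0.4, 0.1, -0.0]
gripper_width: 0.129
```

```bash
python3 st.py; cat > arc.py <<'E'
# arc.py x0 z0 (TCP st. mm when upright) dth n : rows along the arc from the present pose
from station import r
from h import *
import sys
x0,z0,dth,n=float(sys.argv[1]),float(sys.argv[2]),float(sys.argv[3]),int(sys.argv[4])
o=r.get_obs(); p=wst(o["tool_pos"])
H=np.array([x0-115,z0-70]); v=np.array([p[0],p[2]])-H
a0=np.arctan2(70,115); a=np.arctan2(v[1],v[0]); print("theta",round(a-a0,3),"rad",np.linalg.norm(v).round(2), "y",p[1].round(2))
cur=np.array([p[0],p[2]])
for i in range(1,n+1):
    t=a+dth*i; nx=H+134.6*np.array([np.cos(t),np.sin(t)]); d=nx-cur; cur=nx
    print(round(t-a0,3),"tool x",round(-d[0],1),"tool y",round(-d[1],1))
E

```

```text
t 16.45 st [178.93  -0.36 149.72] tilt 0.001 ex,ey [ 0.0007 -0.0002] F_st [ 0.18  0.39 -0.02] M [-0.022 -0.103 -0.047] g 0.129
```

```bash
python3 arc.py 178.9 149.7 0.03 12
```

```text
theta 0.0 rad 134.66 y -0.36
0.03 tool x 2.2 tool y -3.4
0.06 tool x 2.3 tool y -3.4
0.09 tool x 2.4 tool y -3.3
0.12 tool x 2.4 tool y -3.2
0.15 tool x 2.5 tool y -3.1
0.18 tool x 2.6 tool y -3.1
0.21 tool x 2.7 tool y -3.0
0.24 tool x 2.8 tool y -2.9
0.27 tool x 2.9 tool y -2.8
0.3 tool x 3.0 tool y -2.7
0.33 tool x 3.1 tool y -2.6
0.36 tool x 3.1 tool y -2.5
```

Emit:
carry_out(motion=[0, 2.2, -3.4, 0, 0, 0, 0, 0, 2.3, -3.4, 0, 0, 0, 0, 0, 2.4, -3.3, 0, 0, 0, 0, 0, 2.4, -3.2, 0, 0, 0, 0, 0, 2.5, -3.1, 0, 0, 0, 0, 0, 2.6, -3.1, 0, 0, 0, 0])

```text
time_s: 17.05
tool_pos: [0.4764, 0.2543, 0.1692]
tcp_rot: [0.538, -0.536, 0.461, -0.46]
wrist_force: [-0.3, 3.1, -1.1]
gripper_width: 0.123
```

```bash
python3 st.py; python3 arc.py 178.9 149.7 0.05 10
```

```text
t 17.05 st [165.33  -0.39 169.18] tilt -0.0024 ex,ey [0.0009 0.0001] F_st [ 3.13 -0.23 -1.07] M [-0.076 -0.47   0.006] g 0.123
theta 0.176 rad 135.26 y -0.39
0.226 tool x 5.1 tool y -4.5
0.276 tool x 4.8 tool y -4.7
0.326 tool x 5.0 tool y -4.5
0.376 tool x 5.3 tool y -4.2
0.426 tool x 5.5 tool y -3.9
0.476 tool x 5.7 tool y -3.6
0.526 tool x 5.8 tool y -3.4
0.576 tool x 6.0 tool y -3.1
0.626 tool x 6.1 tool y -2.8
0.676 tool x 6.3 tool y -2.5
```

Emit:
carry_out(motion=[0, 5.1, -4.5, 0, 0, 0, 0, 0, 4.8, -4.7, 0, 0, 0, 0, 0, 5.0, -4.5, 0, 0, 0, 0, 0, 5.3, -4.2, 0, 0, 0, 0, 0, 5.5, -3.9, 0, 0, 0, 0, 0, 5.7, -3.6, 0, 0, 0, 0, 0, 5.8, -3.4, 0, 0, 0, 0])

```text
time_s: 17.75
tool_pos: [0.4824, 0.2157, 0.202]
tcp_rot: [0.539, -0.535, 0.461, -0.459]
wrist_force: [-0.2, 3.3, 0.3]
gripper_width: 0.128
```

```bash
python3 st.py; python3 arc.py 178.9 149.7 0.06 10; python3 - <<'E'
from station import r
from h import *
im=r.grab_frame("scene")[:,:,::-1].copy(); cv2.imwrite("pics/s13.png",cv2.resize(im[125:265,265:465],None,fx=4,fy=4,interpolation=cv2.INTER_CUBIC))
E
```

```text
t 17.75 st [126.2   -0.42 202.05] tilt -0.0049 ex,ey [0.0025 0.0002] F_st [ 3.31 -0.31  0.3 ] M [-0.085 -0.742 -0.016] g 0.128
theta 0.553 rad 137.3 y -0.42
0.613 tool x 8.5 tool y -1.0
0.673 tool x 7.5 tool y -3.0
0.733 tool x 7.7 tool y -2.5
0.793 tool x 7.8 tool y -2.1
0.853 tool x 7.9 tool y -1.6
0.913 tool x 8.0 tool y -1.1
0.973 tool x 8.0 tool y -0.7
1.033 tool x 8.1 tool y -0.2
1.093 tool x 8.1 tool y 0.3
1.153 tool x 8.0 tool y 0.8
```

View pics/s13.png

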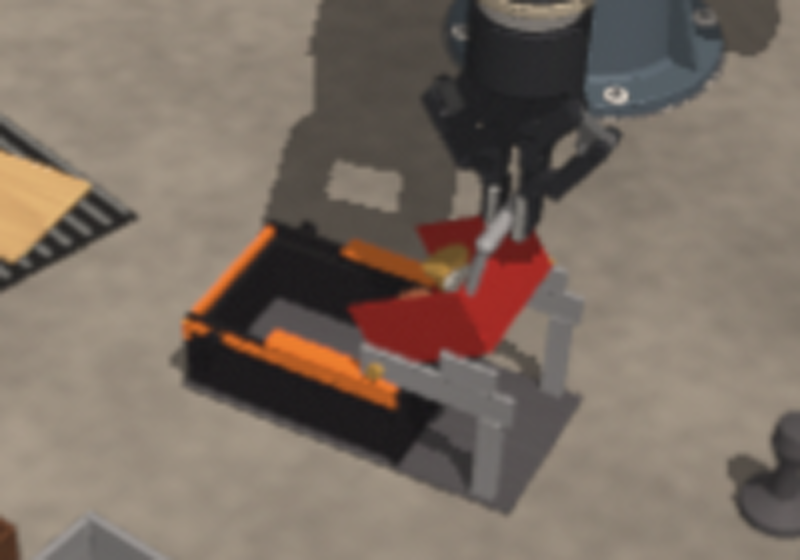

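Emit:
carry_out(motion=[0, 8.5, -1.0, 0, 0, 0, 0, 0, 7.5, -3.0, 0, 0, 0, 0, 0, 7.7, -2.5, 0, 0, 0, 0, 0, 7.8, -2.1, 0, 0, 0, 0, 0, 7.9, -1.6, 0, 0, 0, 0, 0, 8.0, -1.1, 0, 0, 0, 0])

```text
time_s: 18.4
tool_pos: [0.4903, 0.1671, 0.2171]
tcp_rot: [0.54, -0.533, 0.461, -0.459]
wrist_force: [-0.8, 3.0, 5.6]
gripper_width: 0.124
```

```bash
python3 st.py; python3 arc.py 178.9 149.7 0.06 10; python3 - <<'E'
from station import r
from h import *
im=r.grab_frame("scene")[:,:,::-1].copy(); cv2.imwrite("pics/s14.png",cv2.resize(im[125:265,265:465],None,fx=4,fy=4,interpolation=cv2.INTER_CUBIC))
E
```

```text
t 18.4 st [ 77.    -0.8  217.06] tilt -0.0083 ex,ey [0.0054 0.0004] F_st [3.08 0.3  5.62] M [ 0.087 -0.689 -0.024] g 0.124
theta 0.929 rad 137.99 y -0.8
0.989 tool x 8.4 tool y 2.8
1.049 tool x 8.1 tool y -0.0
1.109 tool x 8.1 tool y 0.4
1.169 tool x 8.0 tool y 0.9
1.229 tool x 8.0 tool y 1.4
1.289 tool x 7.9 tool y 1.9
1.349 tool x 7.7 tool y 2.3
1.409 tool x 7.6 tool y 2.8
1.469 tool x 7.4 tool y 3.3
1.529 tool x 7.2 tool y 3.7
```

View pics/s14.png

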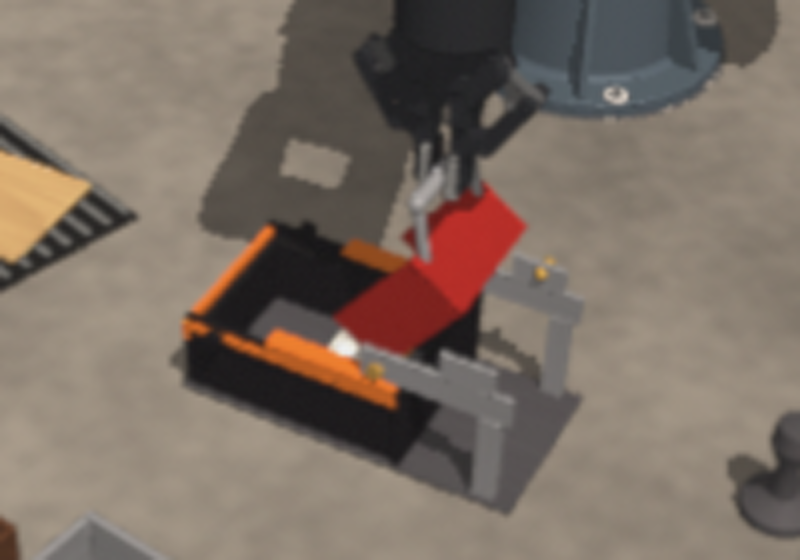

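Emit:
carry_out(motion=[0, 8.3, 0.5, 0, 0, 0, 0, 0, 8.1, 0.2, 0, 0, 0, 0, 0, 8.1, 0.6, 0, 0, 0, 0, 0, 8, 1.1, 0, 0, 0, 0])

```text
time_s: 18.85
tool_pos: [0.4958, 0.132, 0.215]
tcp_rot: [0.54, -0.533, 0.461, -0.46]
wrist_force: [0.8, 3.2, -4.5]
gripper_width: 0.125
```

```bash
python3 st.py; python3 arc.py 178.9 149.7 0.06 10; python3 - <<'E'
from station import r
from h import *
im=r.grab_frame("scene")[:,:,::-1].copy(); cv2.imwrite("pics/s15.png",cv2.resize(im[125:265,265:465],None,fx=4,fy=4,interpolation=cv2.INTER_CUBIC))
im=r.grab_frame("wrist")[:,:,::-1].copy(); cv2.imwrite("pics/w15.png",im)
E
```

```text
t 18.85 st [ 41.5   -0.9  215.01] tilt -0.0073 ex,ey [0.0057 0.0009] F_st [ 3.04 -1.28 -4.45] M [-0.179 -0.561  0.083] g 0.125
theta 1.188 rad 137.15 y -0.9
1.248 tool x 7.5 tool y 4.1
1.308 tool x 7.8 tool y 2.0
1.368 tool x 7.7 tool y 2.5
1.428 tool x 7.5 tool y 3.0
1.488 tool x 7.3 tool y 3.4
1.548 tool x 7.1 tool y 3.8
1.608 tool x 6.9 tool y 4.2
1.668 tool x 6.6 tool y 4.7
1.728 tool x 6.3 tool y 5.0
1.788 tool x 6.0 tool y 5.4
```

View pics/s15.png

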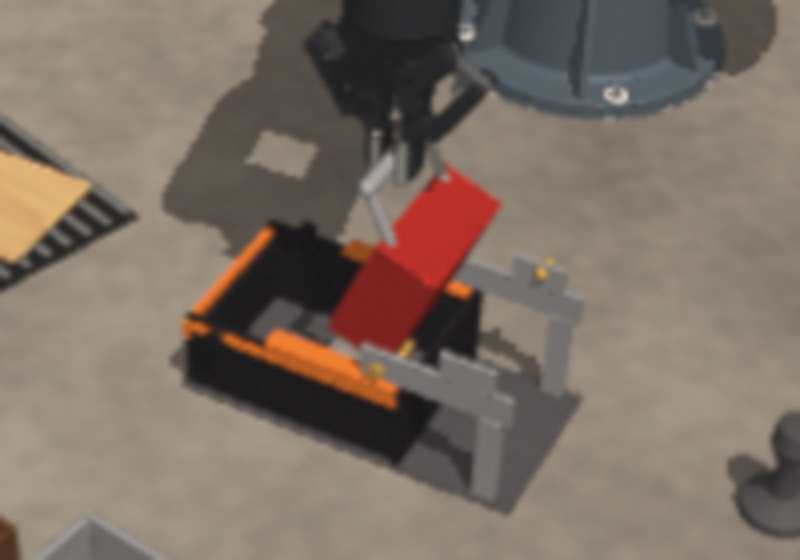

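View pics/w15.png

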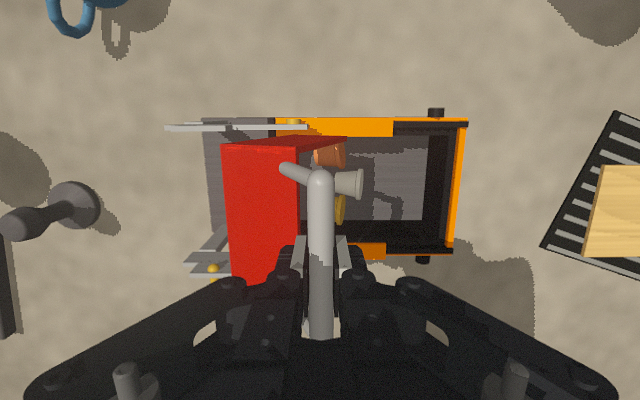

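Emit:
carry_out(motion=[0, 7.5, 2.5, 0, 0, 0, 0, 0, 7.8, 2.2, 0, 0, 0, 0, 0, 7.7, 2.6, 0, 0, 0, 0, 0, 7.5, 3.0, 0, 0, 0, 0, 0, 7.3, 3.5, 0, 0, 0, 0, 0, 0, 0, 0, 0, 0, 0])

```text
time_s: 19.55
tool_pos: [0.5021, 0.0919, 0.2]
tcp_rot: [0.539, -0.534, 0.461, -0.46]
wrist_force: [0.2, -1.1, 3.5]
gripper_width: 0.126
```

```bash
python3 st.py; python3 arc.py 178.9 149.7 0.06 8; python3 - <<'E'
from station import r
from h import *
im=r.grab_frame("scene")[:,:,::-1].copy(); cv2.imwrite("pics/s16.png",cv2.resize(im[125:265,265:465],None,fx=4,fy=4,interpolation=cv2.INTER_CUBIC))
im=r.grab_frame("wrist")[:,:,::-1].copy(); cv2.imwrite("pics/w16.png",im)
E
```

```text
t 19.55 st [  0.91  -0.96 200.  ] tilt -0.0058 ex,ey [0.0051 0.0014] F_st [-1.15 -0.07  3.54] M [-0.057 -0.074 -0.02 ] g 0.126
theta 1.506 rad 135.79 y -0.96
1.566 tool x 6.5 tool y 5.0
1.626 tool x 6.8 tool y 4.4
1.686 tool x 6.5 tool y 4.8
1.746 tool x 6.2 tool y 5.2
1.806 tool x 5.9 tool y 5.5
1.866 tool x 5.6 tool y 5.9
1.926 tool x 5.2 tool y 6.2
1.986 tool x 4.8 tool y 6.5
```

View pics/s16.png

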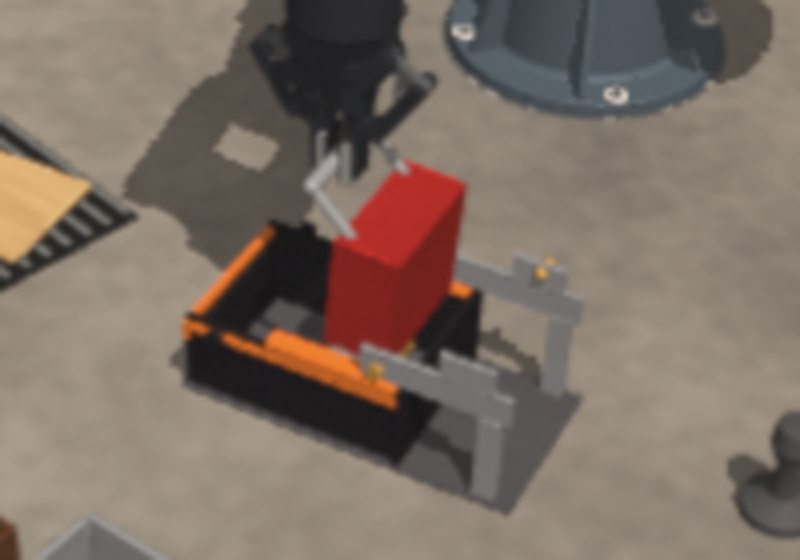

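View pics/w16.png

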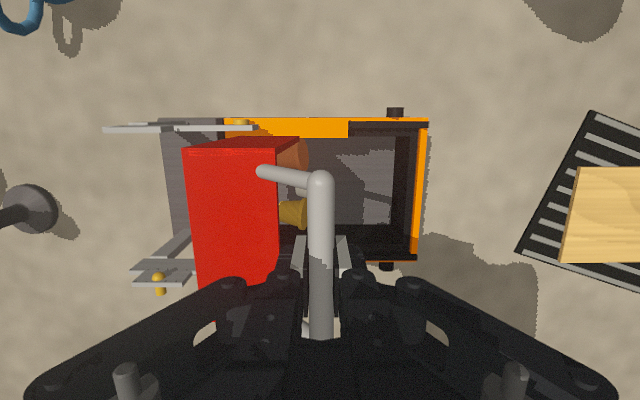

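Emit:
carry_out(motion=[0, 6.7, 4.2, 0, 0, 0, 0, 0, 6.7, 4.5, 0, 0, 0, 0, 0, 6.4, 4.9, 0, 0, 0, 0, 0, 6.1, 5.2, 0, 0, 0, 0, 0, 0, 0, 0, 0, 0, 0])

```text
time_s: 20.15
tool_pos: [0.5062, 0.0653, 0.1797]
tcp_rot: [0.54, -0.534, 0.461, -0.46]
wrist_force: [1.1, 0.2, 0.8]
gripper_width: 0.131
```

```bash
python3 st.py; python3 arc.py 178.9 149.7 0.06 4; python3 - <<'E'
from station import r
from h import *
im=r.grab_frame("wrist")[:,:,::-1].copy(); cv2.imwrite("pics/w17.png",im)
E
```

```text
t 20.15 st [-26.06  -0.93 179.66] tilt -0.0058 ex,ey [0.0052 0.0003] F_st [ 0.06 -1.14  0.79] M [-0.29  -0.188  0.001] g 0.131
theta 1.757 rad 134.48 y -0.93
1.817 tool x 5.9 tool y 5.5
1.877 tool x 5.5 tool y 5.9
1.937 tool x 5.1 tool y 6.2
1.997 tool x 4.7 tool y 6.5
```

View pics/w17.png

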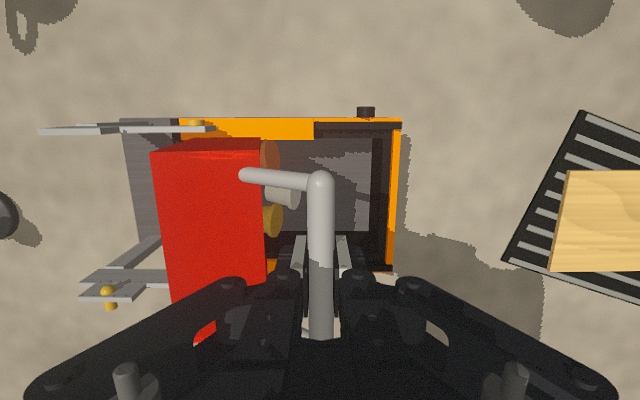

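Emit:
carry_out(motion=[0, 5.8, 5.5, 0, 0, 0, 0, 0, 5.5, 5.8, 0, 0, 0, 0, 0, 0, 0, 0, 0, 0, 0, 0, 0, 0, 0, 0, 0, 0])

```text
time_s: 20.6
tool_pos: [0.508, 0.0537, 0.1673]
tcp_rot: [0.54, -0.534, 0.461, -0.46]
wrist_force: [1.1, -0.2, -0.7]
gripper_width: 0.122
```

```bash
python3 st.py; python3 arc.py 178.9 149.7 -0.06 12; python3 - <<'E'
from station import r
from h import *
im=r.grab_frame("wrist")[:,:,::-1].copy(); cv2.imwrite("pics/w18.png",cv2.resize(im[100:300,100:440],None,fx=2.3,fy=2.3))
im=r.grab_frame("top")[:,:,::-1].copy(); cv2.imwrite("pics/t18.png",cv2.resize(im[185:275,240:360],None,fx=6.6,fy=6.6,interpolation=cv2.INTER_CUBIC))
E
```

```text
t 20.6 st [-37.82  -0.96 167.32] tilt -0.0061 ex,ey [0.0049 0.0002] F_st [-0.31 -1.03 -0.71] M [-0.179 -0.077  0.048] g 0.122
theta 1.884 rad 134.25 y -0.96
1.824 tool x -5.2 tool y -6.2
1.764 tool x -5.8 tool y -5.6
1.704 tool x -6.1 tool y -5.3
1.644 tool x -6.4 tool y -4.9
1.584 tool x -6.7 tool y -4.5
1.524 tool x -7.0 tool y -4.1
1.464 tool x -7.2 tool y -3.7
1.404 tool x -7.4 tool y -3.2
1.344 tool x -7.6 tool y -2.8
1.284 tool x -7.7 tool y -2.3
1.224 tool x -7.9 tool y -1.8
1.164 tool x -8.0 tool y -1.4
```

View pics/w18.png

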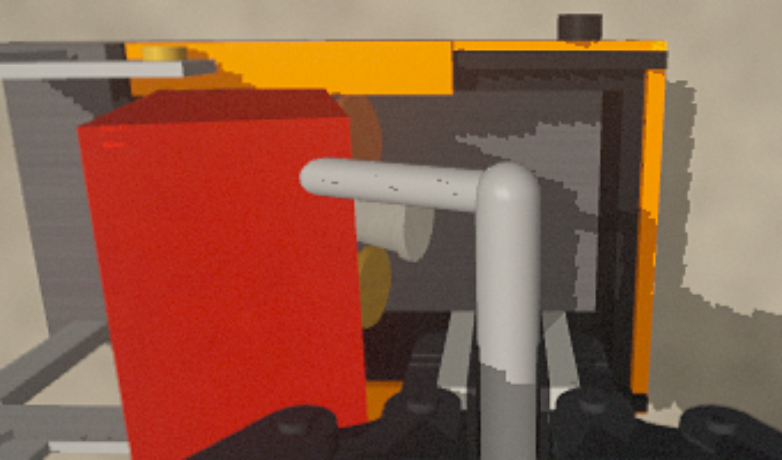

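View pics/t18.png

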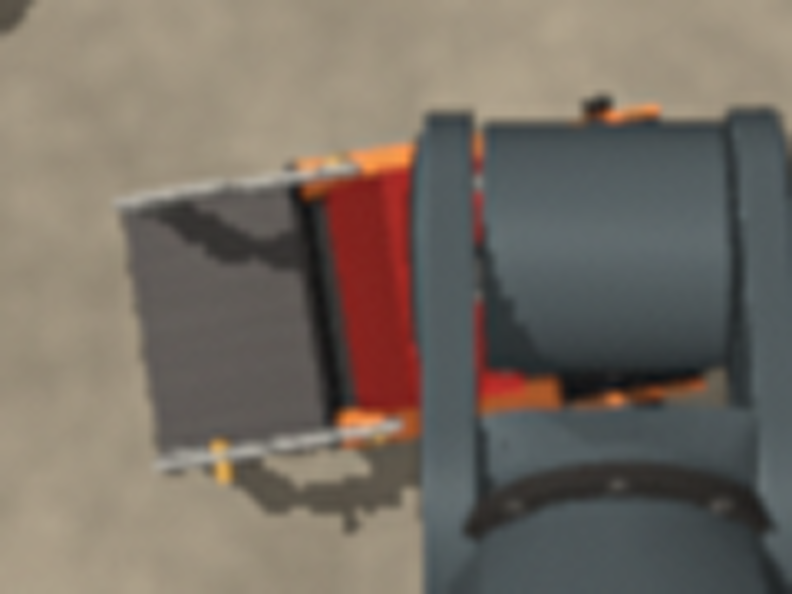

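Emit:
carry_out(motion=[0, -5.2, -6.2, 0, 0, 0, 0, 0, -5.8, -5.6, 0, 0, 0, 0, 0, -6.1, -5.3, 0, 0, 0, 0, 0, -6.4, -4.9, 0, 0, 0, 0, 0, -6.7, -4.5, 0, 0, 0, 0, 0, -7, -4.1, 0, 0, 0, 0])

```text
time_s: 21.3
tool_pos: [0.5018, 0.0934, 0.2008]
tcp_rot: [0.54, -0.534, 0.46, -0.46]
wrist_force: [4.8, 1.9, -7.9]
gripper_width: 0.127
```

```bash
python3 st.py; python3 arc.py 178.9 149.7 -0.06 12; python3 - <<'E'
from station import r
from h import *
im=r.grab_frame("wrist")[:,:,::-1].copy(); cv2.imwrite("pics/w19.png",cv2.resize(im[100:300,100:440],None,fx=2.3,fy=2.3))
E
```

```text
t 21.3 st [  2.37  -0.83 200.84] tilt -0.0051 ex,ey [ 0.0057 -0.0008] F_st [ 1.18 -5.07 -7.89] M [-0.52   0.062  0.044] g 0.127
theta 1.494 rad 135.87 y -0.83
1.434 tool x -7.9 tool y -2.3
1.374 tool x -7.5 tool y -3.0
1.314 tool x -7.7 tool y -2.5
1.254 tool x -7.8 tool y -2.1
1.194 tool x -7.9 tool y -1.6
1.134 tool x -8.0 tool y -1.1
1.074 tool x -8.0 tool y -0.6
1.014 tool x -8.1 tool y -0.2
0.954 tool x -8.1 tool y 0.3
0.894 tool x -8.0 tool y 0.8
0.834 tool x -8.0 tool y 1.3
0.774 tool x -7.9 tool y 1.8
```

View pics/w19.png

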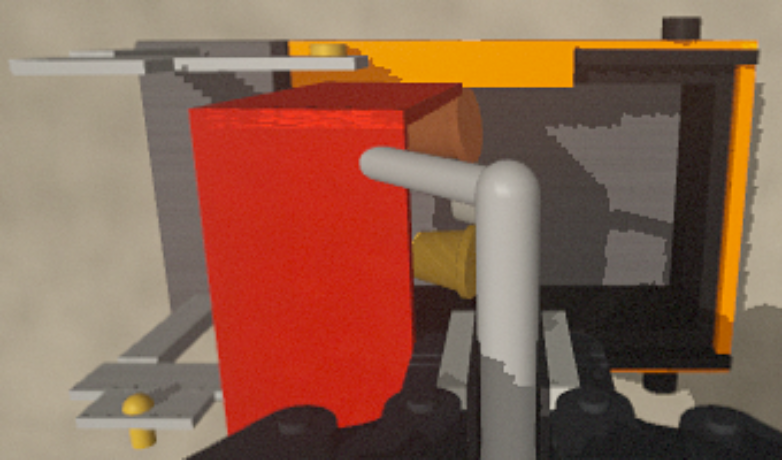

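Emit:
carry_out(motion=[0, -7.5, -3, 0, 0, 0, 0, 0, -7.5, -2.8, 0, 0, 0, 0])

```text
time_s: 21.55
tool_pos: [0.4994, 0.1091, 0.2084]
tcp_rot: [0.54, -0.535, 0.459, -0.46]
wrist_force: [0.5, -3.4, 4.1]
gripper_width: 0.125
```

```bash
python3 st.py; python3 arc.py 178.9 149.7 -0.06 12; python3 - <<'E'
from station import r
from h import *
im=r.grab_frame("wrist")[:,:,::-1].copy(); cv2.imwrite("pics/w20.png",cv2.resize(im[100:300,100:440],None,fx=2.3,fy=2.3))
im=r.grab_frame("scene")[:,:,::-1].copy(); cv2.imwrite("pics/s20.png",cv2.resize(im[125:265,265:465],None,fx=4,fy=4,interpolation=cv2.INTER_CUBIC))
E
```

```text
t 21.55 st [ 18.32  -0.92 208.42] tilt -0.004 ex,ey [ 0.0065 -0.0012] F_st [-3.4  -0.01  4.13] M [-0.014  0.778  0.03 ] g 0.125
theta 1.364 rad 136.55 y -0.92
1.304 tool x -8.3 tool y -0.6
1.244 tool x -7.8 tool y -2.0
1.184 tool x -7.9 tool y -1.5
1.124 tool x -8.0 tool y -1.0
1.064 tool x -8.1 tool y -0.6
1.004 tool x -8.1 tool y -0.1
0.944 tool x -8.1 tool y 0.4
0.884 tool x -8.0 tool y 0.9
0.824 tool x -8.0 tool y 1.4
0.764 tool x -7.9 tool y 1.8
0.704 tool x -7.7 tool y 2.3
0.644 tool x -7.6 tool y 2.8
```

View pics/w20.png

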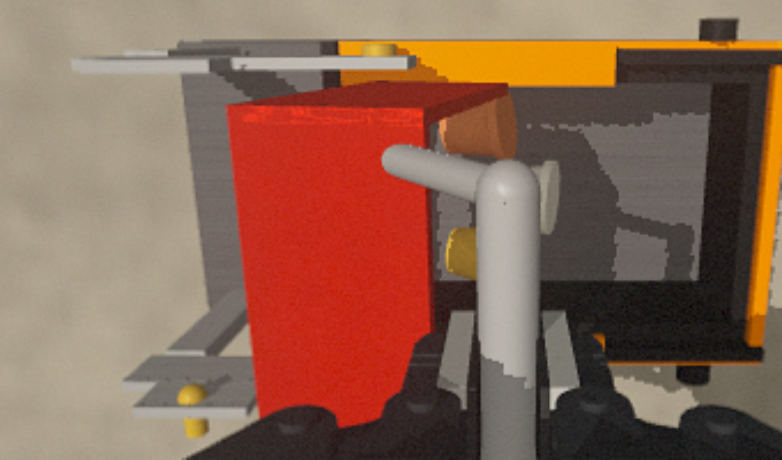

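View pics/s20.png

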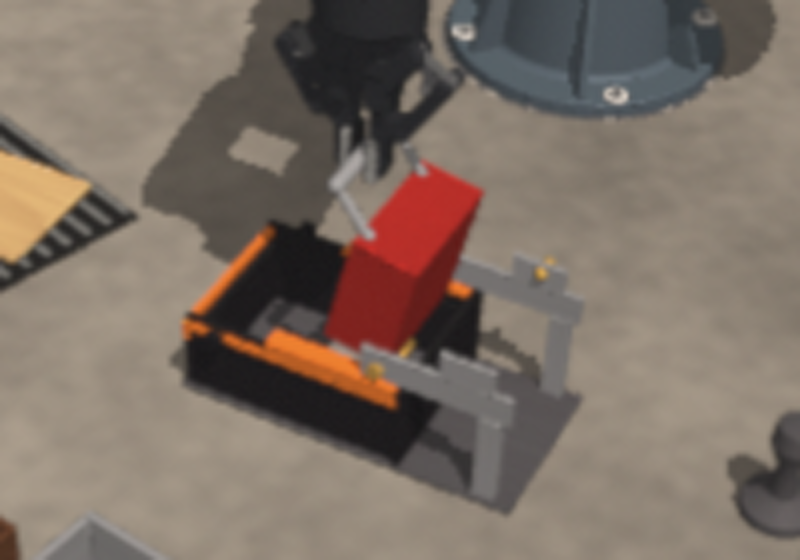

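Emit:
carry_out(motion=[0, -8, -1.4, 0, 0, 0, 0, 0, -7.8, -1.7, 0, 0, 0, 0, 0, -7.9, -1.3, 0, 0, 0, 0, 0, -8, -0.8, 0, 0, 0, 0, 0, -8.1, -0.4, 0, 0, 0, 0, 0, 0, 0, 0, 0, 0, 0])

```text
time_s: 22.25
tool_pos: [0.493, 0.1504, 0.2158]
tcp_rot: [0.54, -0.535, 0.459, -0.46]
wrist_force: [-0.1, -1.5, 6.4]
gripper_width: 0.124
```

```bash
python3 st.py; python3 arc.py 178.9 149.7 -0.06 12; python3 - <<'E'
from station import r
from h import *
im=r.grab_frame("wrist")[:,:,::-1].copy(); cv2.imwrite("pics/w21.png",cv2.resize(im[80:300,200:540],None,fx=2.3,fy=2.3))
E
```

```text
t 22.25 st [ 60.12  -0.9  215.8 ] tilt -0.0034 ex,ey [ 0.0077 -0.0021] F_st [-1.46  0.36  6.39] M [ 0.104  0.246 -0.005] g 0.124
theta 1.052 rad 136.15 y -0.9
0.992 tool x -8.1 tool y 1.6
0.932 tool x -8.1 tool y 0.5
0.872 tool x -8.0 tool y 1.0
0.812 tool x -7.9 tool y 1.5
0.752 tool x -7.8 tool y 1.9
0.692 tool x -7.7 tool y 2.4
0.632 tool x -7.6 tool y 2.9
0.572 tool x -7.4 tool y 3.3
0.512 tool x -7.2 tool y 3.7
0.452 tool x -6.9 tool y 4.2
0.392 tool x -6.7 tool y 4.6
0.332 tool x -6.4 tool y 5.0
```

View pics/w21.png

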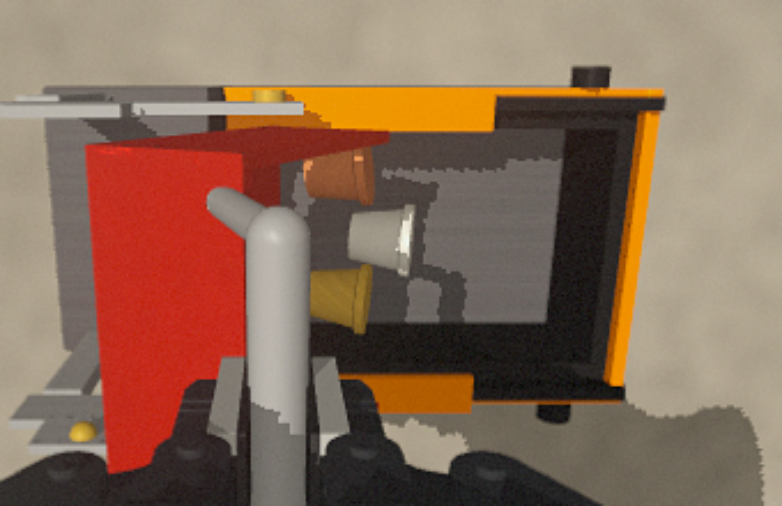

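Emit:
carry_out(motion=[0, -8.1, 0.8, 0, 0, 0, 0, 0, -8.1, 0.6, 0, 0, 0, 0, 0, -8, 1.1, 0, 0, 0, 0, 0, -7.9, 1.6, 0, 0, 0, 0, 0, -7.8, 2, 0, 0, 0, 0, 0, -7.7, 2.4, 0, 0, 0, 0])

```text
time_s: 22.9
tool_pos: [0.4853, 0.1991, 0.2068]
tcp_rot: [0.54, -0.535, 0.459, -0.461]
wrist_force: [1.0, 0.4, 2.0]
gripper_width: 0.128
```

```bash
python3 st.py; python3 arc.py 178.9 149.7 -0.04 12
```

```text
t 22.9 st [109.4   -0.72 206.79] tilt -0.0033 ex,ey [ 0.007  -0.0013] F_st [ 0.28 -1.02  2.02] M [-0.1    0.288  0.007] g 0.128
theta 0.68 rad 134.99 y -0.72
0.64 tool x -4.9 tool y 2.3
0.6 tool x -5.0 tool y 2.1
0.56 tool x -4.9 tool y 2.3
0.52 tool x -4.8 tool y 2.5
0.48 tool x -4.7 tool y 2.7
0.44 tool x -4.6 tool y 2.9
0.4 tool x -4.4 tool y 3.1
0.36 tool x -4.3 tool y 3.2
0.32 tool x -4.2 tool y 3.4
0.28 tool x -4.0 tool y 3.6
0.24 tool x -3.9 tool y 3.7
0.2 tool x -3.7 tool y 3.9
```

Emit:
carry_out(motion=[0, -4.9, 2.2, 0, 0, 0, 0, 0, -5, 2.1, 0, 0, 0, 0, 0, -4.9, 2.3, 0, 0, 0, 0, 0, -4.8, 2.5, 0, 0, 0, 0, 0, -4.7, 2.7, 0, 0, 0, 0, 0, -4.6, 2.9, 0, 0, 0, 0, 0, -4.4, 3.1, 0, 0, 0, 0])

```text
time_s: 23.6
tool_pos: [0.4795, 0.2356, 0.1873]
tcp_rot: [0.54, -0.535, 0.459, -0.46]
wrist_force: [2.8, -1.8, -1.2]
gripper_width: 0.125
```

```bash
python3 st.py; python3 arc.py 178.9 149.7 -0.03 12
```

```text
t 23.6 st [146.31  -0.6  187.27] tilt -0.0037 ex,ey [ 0.0064 -0.0018] F_st [-2.16 -2.52 -1.18] M [-0.285  0.619  0.038] g 0.125
theta 0.37 rad 135.51 y -0.6
0.34 tool x -2.6 tool y 3.2
0.31 tool x -3.1 tool y 2.6
0.28 tool x -3.0 tool y 2.7
0.25 tool x -2.9 tool y 2.8
0.22 tool x -2.8 tool y 2.9
0.19 tool x -2.8 tool y 2.9
0.16 tool x -2.7 tool y 3.0
0.13 tool x -2.6 tool y 3.1
0.1 tool x -2.5 tool y 3.2
0.07 tool x -2.4 tool y 3.3
0.04 tool x -2.3 tool y 3.3
0.01 tool x -2.2 tool y 3.4
```

Emit:
carry_out(motion=[0, -2.7, 3, 0, 0, 0, 0, 0, -3.1, 2.6, 0, 0, 0, 0, 0, -3, 2.7, 0, 0, 0, 0, 0, -2.9, 2.8, 0, 0, 0, 0, 0, -2.8, 2.9, 0, 0, 0, 0, 0, -2.8, 2.9, 0, 0, 0, 0])

```text
time_s: 24.2
tool_pos: [0.4767, 0.2541, 0.169]
tcp_rot: [0.54, -0.535, 0.459, -0.46]
wrist_force: [0.2, -5.3, 7.2]
gripper_width: 0.125
```

```bash
python3 st.py; python3 arc.py 178.9 149.7 -0.03 8
```

```text
t 24.2 st [164.99  -0.69 169.02] tilt -0.0031 ex,ey [ 0.0062 -0.0019] F_st [-5.29  0.66  7.19] M [0.036 1.098 0.042] g 0.125
theta 0.177 rad 134.9 y -0.69
0.147 tool x -2.4 tool y 3.3
0.117 tool x -2.5 tool y 3.1
0.087 tool x -2.4 tool y 3.2
0.057 tool x -2.3 tool y 3.3
0.027 tool x -2.2 tool y 3.4
-0.003 tool x -2.1 tool y 3.4
-0.033 tool x -2.0 tool y 3.5
-0.063 tool x -1.9 tool y 3.5
```

Emit:
carry_out(motion=[0, -2.4, 3.3, 0, 0, 0, 0, 0, -2.5, 3.2, 0, 0, 0, 0, 0, -2.4, 3.3, 0, 0, 0, 0, 0, -2.3, 3.3, 0, 0, 0, 0, 0, -2.2, 3.4, 0, 0, 0, 0, 0, -2, 3, 0, 0, 0, 0, 0, 0, 0, 0, 0, 0, 0])

```text
time_s: 24.9
tool_pos: [0.4745, 0.2679, 0.1491]
tcp_rot: [0.539, -0.536, 0.458, -0.461]
wrist_force: [-3.3, -6.4, 10.7]
gripper_width: 0.121
```

```bash
python3 st.py; python3 arc.py 178.9 149.7 -0.03 3
```

```text
t 24.9 st [179.05  -0.62 149.06] tilt -0.0006 ex,ey [ 0.0054 -0.0022] F_st [-5.79  4.2  10.66] M [0.573 0.988 0.004] g 0.121
theta -0.005 rad 134.42 y -0.62
-0.035 tool x -2.2 tool y 3.4
-0.065 tool x -1.9 tool y 3.5
-0.095 tool x -1.8 tool y 3.6
```

Emit:
carry_out(motion=[0, -0.6, 1.5, 0, 0, 0, 0, 0, 0, 0, 0, 0, 0, 0])

```text
time_s: 25.1
tool_pos: [0.4745, 0.2678, 0.1493]
tcp_rot: [0.539, -0.536, 0.458, -0.461]
wrist_force: [0.3, -1.8, -0.9]
gripper_width: 0.126
```

```bash
python3 st.py; python3 - <<'E'
from station import r
from h import *
im=r.grab_frame("scene")[:,:,::-1].copy(); cv2.imwrite("pics/s25.png",cv2.resize(im[125:265,265:465],None,fx=4,fy=4,interpolation=cv2.INTER_CUBIC))
E
```

```text
t 25.1 st [178.94  -0.57 149.28] tilt 0.0009 ex,ey [ 0.0053 -0.0023] F_st [-1.85 -0.02 -0.94] M [ 0.065  0.308 -0.047] g 0.126
```

View pics/s25.png

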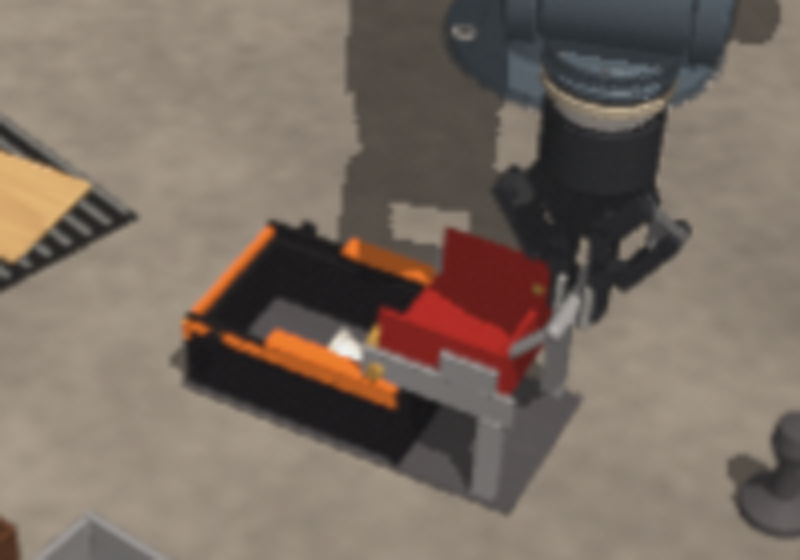

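Emit:
carry_out(motion=[0.35, 0, 0, 0, 0, 0, 0, 0.35, 0, 0, 0, 0, 0, 0, 0.35, 0, 0, 0, 0, 0, 0, 0.35, 0, -4, 0, 0, 0, 0, 0.35, 0, -10, 0, 0, 0, 0, 0.35, 0, -20, 0, 0, 0, 0, 0.35, 0, -40, 0, 0, 0, 0, 0.35, 0, -40, 0, 0, 0, 0, 0.35, 0, 0, 0, 0, 0, 0])

```text
time_s: 26.05
tool_pos: [0.4732, 0.2685, 0.2685]
tcp_rot: [0.538, -0.536, 0.459, -0.46]
wrist_force: [0.5, -0.3, 0.0]
gripper_width: 0.352
```

```bash
python3 st.py; python3 - <<'E'
from station import r
from h import *
c=r.calibration("wrist")
im=r.grab_frame("wrist")[:,:,::-1].copy()
for y in (-40,40):
    for z,col,th in ((154,(255,0,255),0.),(0,(0,255,0),.2)):
        a=np.arctan2(70,115)+th; u=proj(c,[stw((64+134.6*np.cos(a),y,84+134.6*np.sin(a)))])[0]; print(th,u.round(1)); cv2.circle(im,tuple(int(round(q)) for q in u),2,col,-1)
cv2.imwrite("pics/w26.png",im)
im=r.grab_frame("top")[:,:,::-1].copy(); cv2.imwrite("pics/t26.png",cv2.resize(im[150:275,220:480],None,fx=3,fy=3,interpolation=cv2.INTER_CUBIC))
im=r.grab_frame("scene")[:,:,::-1].copy(); cv2.imwrite("pics/s26.png",im)
E
```

```text
t 26.05 st [179.85   0.6  268.54] tilt -0.0003 ex,ey [ 0.0033 -0.0021] F_st [-0.4  -0.48  0.01] M [ 0.01  -0.008 -0.038] g 0.352
0.0 [321.7 149.2]
0.2 [344.4 152.5]
0.0 [321.5 243.3]
0.2 [342.2 254.3]
```

View pics/w26.png

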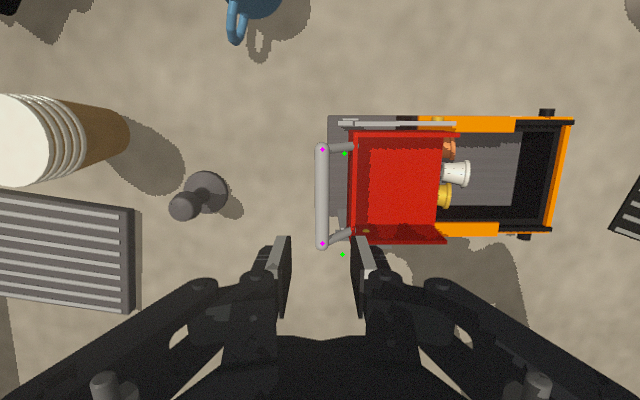

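View pics/t26.png

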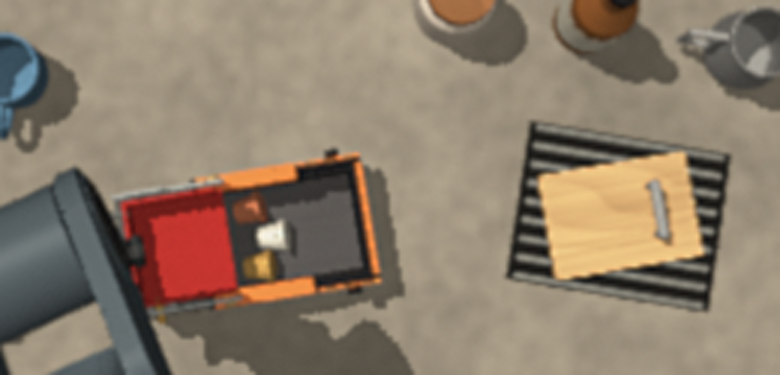

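View pics/s26.png

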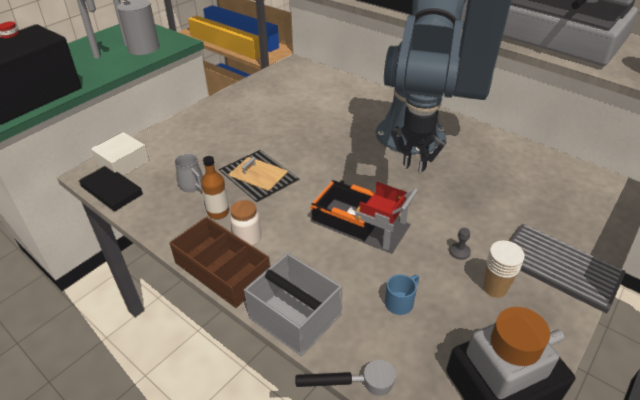

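```bash
python3 -c "
from station import r
print(r.get_obs()['qd'].round(4)); print(r.sign_off())"
```

```text
[-0.0002  0.0229  0.0172  0.001  -0.0036  0.0007]
the job is handed in; nothing more can be done
None
```

The task is done and handed in at about 26 s; sign-off reports no verdict.

**What I did**
- **Lid:** I raised the handle end until it met the roofs (about 6 mm of rise at the bar, about 5 N) and backed off 0.7 mm. I then slid the lid about 118 mm along its own tilted plane, with no more than about 3 N at the wrist. I laid it flat, handle up, in the middle of the mat and let go.
- **Skip:** I tipped it to about 1.88 rad, so all three capsules fell into the box. I eased it back at about 0.6 rad/s or slower and pressed it home; the force rose to about 11 N and then dropped as it clicked in. I let go and moved clear.

**Last checks**
- **Skip bar:** In the wrist picture it sits where the zero angle predicts, within about 1 pixel.
- **Capsules:** The top and wrist pictures show all three lying in the box, low against its floor; I did not measure their heights.
- **Lid and bystanders:** The lid looks flat and near the mat's centre, and the bystanders look unmoved. I judged these from the pictures and did not measure the lid's angle.
- **Wrist force:** It is near zero and the gripper is touching nothing.

**Disagreements**
- During the tipping, the tool's distance from the hinge drifted up to 3.4 mm from nominal and came back, probably because the bar slipped in the pads.
- At about 1.5 rad on the way back the wrist force briefly reached about 9 N, 5 N of it sideways, then went back to normal. I did not find the cause; a capsule may have rubbed against the skip.

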